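Fit a filter tube in the push-fit port of the air station

TASK

Take the tall filter tube (the one with the clear ribbed body) out of the wooden stand and push it into the open push-fit port of the air station, past the seal until it bottoms. Push firmly but without forcing it. Only when the tube is fully home, swing the valve lever from across the pipe until it lies along the pipe, fully open, and leave the silencer in the stand.

Things in the scene. Friction and masses are not known exactly. Their poses are not given: they have to be found in the camera images.
- filter_tube: loose filter tube, 98 mm tall, about 120 g, upright in the stand. Origin: centre of the stem's foot; z up its axis. From the foot: steel stem 12 mm across to 28 mm (lowest 5 mm tapered to 7 mm across; black depth mark at 23 to 24.6 mm); grey cap 26 mm across to 38 mm; clear ribbed body 24.4 mm across to 80 mm (grip here); grey cap to 88 mm; brass nozzle to 98 mm
- silencer: brass and copper silencer on the same kind of 12 mm stem, only 55 mm tall, 20 mm across, standing in the other hole of the stand; stays there. Origin: centre of the foot of its stem
- stand: fixed wooden block 60 x 130 x 40 mm; origin: centre of its underside, long side along its y. Two 15 mm holes, 36 mm deep, 70 mm apart along y, hold the stems; the lower caps rest on its top face, so the feet of the stems stand 12 mm above the work surface. Either hole may hold the filter tube
- air_station: fixed: steel plate 94 x 216 mm on levelling feet, with an aluminium block, an upright push-fit port, a gauge at its +y end and a brass ball valve toward its -y end. Origin: underside centre, 0 to 8 mm above the bench; x, y along the plate's sides. Port axis at x 0, y +45, mouth 69 mm up; valve stem at x 0, y -62. Besides port and lever nothing on it is higher than 63 mm
- port_mouth (a point): centre of the port's open mouth, axis vertical. A black collet flares from 20 mm at the mouth to a 13 mm bore. The stem enters freely for some 16 mm, then needs a firm push, rising to about 12 to 18 N, until the sprung seal gives way 2 to 3 mm before the end; let go sooner, it springs back. Then a lighter drag (5 to 15 N) to a dead stop about 23 mm below the mouth
- valve_lever (a joint): hinge angle of the ball valve's lever, rad: 0 = shut (lever across the pipe, pointing along the station's -x), 1.57 = fully open at its stop (lever along the pipe, pointing along the station's -y); grows counter-clockwise seen from above; stiff (about 0.1 N m), stays where it is left
- lever_grip (a point): middle of the lever's black sleeve (52 mm long, 13 mm wide, 10 mm high), 60 mm out from the valve stem, about 60 mm above the station's underside; the sleeve runs from 30 to 82 mm out. Below it is 35 mm or more of free space down to the plate
- lever_stem (a point): point on the vertical turning axis of the lever, at the height of the sleeve's middle

How it is judged:
By the outcome, as a careful person would: the job done as asked, in the order asked, and still so for the second after the job is handed in, with the robot touching nothing.
It also fails if it takes over 72 s, if anything falls off the work surface, if the arm or the gripper's body presses on something with over 40 N, if the wrist force passes 120 N, or if a joint passes its speed limit or range.

ROBOT

A 6-joint arm with a two-finger parallel gripper is mounted at the origin on a cart in front of the work surface, level with it; the furniture and walls round the work are solid. World frame = base frame: x ahead of the robot, y to its left, z up, the work surface at z = 0. Lengths are in m, angles in rad, forces in N, time in s.
With the tool pointing down it reaches from about 0.275 to 0.85 m from the base axis. Payload 5.2 kg.
Tool frame: the origin (TCP) lies on the centre line of the jaws, within the pads' length; the fingertips stand 8 mm ahead of it and the grasp point (between the pads) lies 11 mm behind it; z points along the fingers, y is the line along which they close (so a half turn about z gives the same grasp; the last joint's range is limited). The gripper opens to 85 mm and grips with 20 to 120 N. Pads are 22 mm wide; open, the fingers measure 114 mm over their backs; the gripper's body (76 mm by 85 mm) begins 54 mm behind the grasp point. The pads swing forward as they close: fully open they stand 13 mm farther back than shut.
Start: joints at [0.995, 0.259, 1.535, -0, 1.348, -0.203], TCP at [0.2, 0.512, 0.212] pointing down, gripper open.
Joint ranges: [-3.14, 3.14], [-0.91, 2.08], [0.19, 2.58], [-1.22, 4.36], [0.22, 2.71], [-3.12, 3.12]. Speed limits (rad/s): [2.57, 2.57, 3.14, 3.14, 3.14, 3.14].

INTERFACE

Orientations are given as [roll, pitch, yaw] about the fixed x, y, z axes, in that order (R = Rz(yaw) Ry(pitch) Rx(roll)).
In Python, from cell import status, cams, bot, spotter gives the robot as it stands.
- The arm moves only by the tool carry_out, never from a script. Its argument "plan" is a list of rows, each an object of numbers: "wx", "wy", "wz": the turn, a rotation vector about the tool's x, y, z in degrees; "dx", "dy", "dz": the shift along the tool's x, y, z in m; "jaw": the finger opening in m, from 0 to 0.0854. In form: [{"wx": .., "wy": .., "wz": .., "dx": .., "dy": .., "dz": .., "jaw": ..}, ...]. A call has 1 to 20 rows; each row shifts and turns the commanded pose from where the row before left it, along the tool's axes as they then stand; what a row does not reach is not made up. A row lasts 1/10 s, in which the tool goes at most 50 mm and 8.59 degrees, less where a joint would pass 70% of its speed; a pose out of reach is approached as far as the arm can. A call with a gripper value outside its range is refused whole. The fingers move at their own pace and stop on an object; "squeeze" is the grip in N (left out, the last holds). Time passes only in rows, so rows that do not move let the fingers close. It gives the time, the measured TCP pose, the force, the opening and the grip force at its end, in the units of the state.
- status.state(): the state, without advancing time (a new reading comes with each control period).
- cams.grab_frame(name): name is "scene" or "top"; returns a dict with "img" (384x512x3 uint8, red, green, blue), "depth" (384x512 float32, m along the optical axis (not along the pixel's ray), 0 where there is no reading), "camera_matrix" (3x3 intrinsics, pixels), "R" (3x3) and "t" (3): a world point X has camera coordinates R X + t. Camera axes: x right, y down, z forward; pixel columns grow to the right and rows downward; lengths in m; the calibration is good to about 2 mm. A picture is of the moment at which its call begins.
- bot.job_done(): hands the job in; it is judged then, once.
Trained networks look in the newest picture that a camera, given by its name, has taken for a name from the list of things; names that differ only in an ending like _2 or _b are one class to them, and where a whole thing is asked for, a point or a joint stands for the part that bears it (a point fixed in the world has none). Each returns a list of dicts, best first, with "conf" (0 to 1); they miss things now and then, are a little off and sometimes report something else, mostly with a low value. They report only what shows in the picture. A call takes as long as a camera call.
- spotter.find_in(target, camera): "rect" ([left, top, right, bottom] in pixels, round what is visible of it).
- spotter.spot_point(target, camera): "location" ([column, row] in pixels: a listed point, or the origin of a listed thing).
The state is a dict: "t": time; "joint_positions": joint angles; "joint_vel": joint speeds; "joint_torque": joint torques, N m; "eef_pos": TCP position; "eef_rot": TCP orientation; "force": force on the tool from outside, world axes, zero at the start; "moment": the same for the moment, N m; "gripper_width": opening from 0.0 (shut) to 1.0 (fully open); "grip_force": force on a finger pad.
Only numpy, scipy, OpenCV 4.12 (cv2) and the standard library are available. Lean on these libraries where they do the work, as an engineer would, in place of code of your own. Each camera call takes 0.05 s, during which the arm holds its last target. There are 200 camera calls.

## Working session

There is one attempt and no reset: what is moved stays moved. The work goes in short steps, Python scripts to look and compute and a tool call to move; the robot and the scene stay as the last step left them, time stands still between calls to the robot, and variables do not carry over. Pictures are saved under pics/ and viewed, at most 10 in all, crops included, and the job is handed in when it is done.

Besides the shell and the picture viewer there is one more tool, called after "Request:" by a JSON object that holds its "name" and its "arguments". carry_out: Moves the arm, as the interface text tells. Its arguments: {"type":"object","properties":{"plan":{"type":"array"},"squeeze":{"type":"number"}},"required":["plan"]}

```bash
mkdir -p pics
cat > h.py <<'E'
import numpy as np, cv2
from cell import status, cams, bot, spotter
def px2w(f,u,v,d):
    K=f["camera_matrix"]; c=np.array([(u-K[0,2])/K[0,0]*d,(v-K[1,2])/K[1,1]*d,d])
    return f["R"].T@(c-f["t"])
def px2z(f,u,v,z):
    K=f["camera_matrix"]; r=f["R"].T@np.array([(u-K[0,2])/K[0,0],(v-K[1,2])/K[1,1],1]); o=-f["R"].T@f["t"]
    return o+r*(z-o[2])/r[2]
def proj(f,X):
    c=f["R"]@np.array(X)+f["t"]; p=f["camera_matrix"]@c; return p[:2]/p[2]
def save(f,n): cv2.imwrite("pics/"+n,cv2.cvtColor(f["img"],cv2.COLOR_RGB2BGR))
E
python3 - <<'E'
from h import *
np.set_printoptions(precision=4,suppress=True)
s=status.state(); print(s["t"],s["eef_pos"],s["eef_rot"])
I=[]
for c in ("scene","top"):
    f=cams.grab_frame(c); I.append(f["img"]); print(c,"campos",-f["R"].T@f["t"])
    for n in ("filter_tube","silencer","stand","air_station","valve_lever"):
        for r in spotter.find_in(n,c)[:2]: print(n,"rect",np.round(r["rect"]),round(r["conf"],2))
    for n in ("filter_tube","silencer","stand","air_station","port_mouth","lever_grip","lever_stem"):
        for r in spotter.spot_point(n,c)[:1]:
            u,v=r["location"]; d=f["depth"][int(v),int(u)]
            print(n,np.round([u,v],1),round(r["conf"],2),px2w(f,u,v,d), "z60",px2z(f,u,v,.064),"z12",px2z(f,u,v,.012))
    save(f,c+"0.png")
E
```

```text
0.0 [0.2    0.5118 0.2112] [-3.1398 -0.0004  2.7688]
scene campos [-0.0207 -0.5455  0.4488]
filter_tube rect [279. 199. 296. 237.] 0.85
stand rect [268. 224. 334. 275.] 0.92
air_station rect [191. 162. 264. 218.] 0.73
valve_lever rect [208. 182. 240. 193.] 0.66
valve_lever rect [307. 228. 319. 250.] 0.43
filter_tube [287.9 241.2] 0.7 [ 0.4762 -0.1999  0.0366] z60 [ 0.4432 -0.2229  0.064 ] z12 [ 0.5059 -0.1793  0.012 ]
silencer [311.7 251.4] 0.68 [ 0.4763 -0.2564  0.0391] z60 [ 0.4461 -0.2739  0.064 ] z12 [ 0.5092 -0.2372  0.012 ]
stand [295.3 252.4] 0.87 [ 0.4742 -0.2208  0.0204] z60 [ 0.4239 -0.2538  0.064 ] z12 [ 0.4839 -0.2144  0.012 ]
air_station [226.2 195.1] 0.69 [0.5574 0.0596 0.0202] z60 [ 0.4983 -0.0023  0.064 ] z12 [0.5684 0.0712 0.012 ]
port_mouth [213.6 167.7] 0.74 [0.5731 0.1211 0.075 ] z60 [0.5906 0.1407 0.064 ] z12 [0.6732 0.2334 0.012 ]
lever_grip [217.6 189.7] 0.49 [0.4975 0.0258 0.069 ] z60 [0.5044 0.0333 0.064 ] z12 [0.5753 0.1116 0.012 ]
lever_stem [233.7 182.4] 0.6 [0.5549 0.0286 0.0673] z60 [0.56   0.0337 0.064 ] z12 [0.6385 0.1119 0.012 ]
top campos [ 0.3678 -0
[... 253 characters left out ...]
 -0.1703  0.064 ] z12 [ 0.5101 -0.1783  0.012 ]
silencer [329.5 215.8] 0.38 [ 0.5015 -0.2355  0.0452] z60 [ 0.4988 -0.2314  0.064 ] z12 [ 0.5063 -0.2429  0.012 ]
stand [313.8 216.8] 0.8 [ 0.5003 -0.2014  0.0412] z60 [ 0.497  -0.1972  0.064 ] z12 [ 0.5045 -0.2067  0.012 ]
air_station [186.7 190.8] 0.72 [0.5598 0.0778 0.0513] z60 [0.5571 0.0763 0.064 ] z12 [0.5681 0.0826 0.012 ]
port_mouth [160.6 182.3] 0.68 [0.577  0.1331 0.0619] z60 [0.5765 0.1327 0.064 ] z12 [0.5886 0.1423 0.012 ]
lever_grip [204.9 216.8] 0.82 [0.499  0.0363 0.0707] z60 [0.5    0.0369 0.064 ] z12 [0.5076 0.0408 0.012 ]
lever_stem [211.  191.4] 0.74 [0.5541 0.0236 0.0696] z60 [0.5553 0.0239 0.064 ] z12 [0.5661 0.0272 0.012 ]
```

Run:
```python
import cv2,numpy as np
a=cv2.imread("pics/scene0.png")[150:290,180:350]; b=cv2.imread("pics/top0.png")[150:245,115:355]
a=cv2.resize(a,None,fx=2.9,fy=2.9,interpolation=3);b=cv2.resize(b,None,fx=2.05,fy=2.05,interpolation=3)
c=np.zeros((a.shape[0]+b.shape[0],500,3),np.uint8);c[:a.shape[0],:a.shape[1]]=a;c[a.shape[0]:,:b.shape[1]]=b
print(c.shape);cv2.imwrite("pics/m0.png",c[:600])
```

```text
(601, 500, 3)
```

View pics/m0.png

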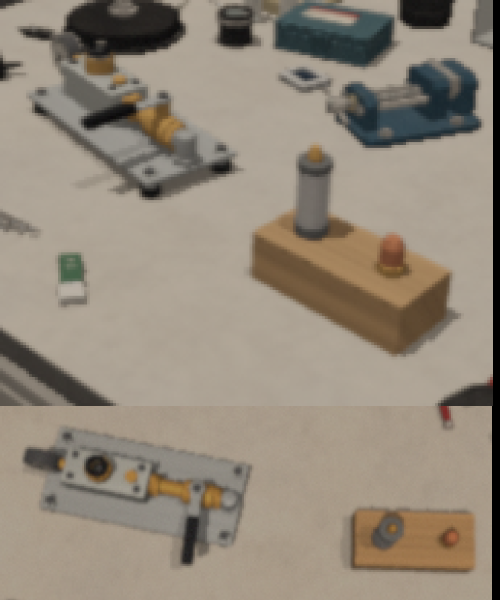

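The picture shows the tube in the stand's +y hole (scene ≈(288,220), top ≈(303,212)) and the silencer in the -y hole (≈(330,215)). The black port collet is at top ≈(161,181), and the lever's sleeve runs toward -x, ending at about (205,225). The networks agree with this. Next I turn to yaw 90° and go above the tube.

Request:
{"name": "carry_out", "arguments": {"plan": [{"wz": 8.575}, {"wz": 8.575}, {"wz": 8.575}, {"wz": 8.575}, {"wz": 8.575}, {"wz": 8.575}, {"wz": 8.575}, {"wz": 8.575}]}}

```text
invalid input
```

Request:
{"name": "carry_out", "arguments": {"plan": [{"dx": -0.043, "dy": 0.019, "jaw": 0.06}, {"dx": -0.043, "dy": 0.019, "jaw": 0.06}, {"dx": -0.043, "dy": 0.019, "jaw": 0.06}, {"dx": -0.043, "dy": 0.019, "jaw": 0.06}, {"dx": -0.043, "dy": 0.019, "jaw": 0.06}, {"dx": -0.043, "dy": 0.019, "jaw": 0.06}, {"dx": -0.043, "dy": 0.019, "jaw": 0.06}, {"dx": -0.043, "dy": 0.019, "jaw": 0.06}, {"dx": -0.043, "dy": 0.019, "jaw": 0.06}, {"dx": -0.043, "dy": 0.019, "jaw": 0.06}, {"dx": -0.043, "dy": 0.019, "jaw": 0.06}, {"dx": -0.043, "dy": 0.019, "jaw": 0.06}, {"dx": -0.043, "dy": 0.019, "jaw": 0.06}, {"dx": -0.043, "dy": 0.019, "jaw": 0.06}, {"dx": -0.043, "dy": 0.019, "jaw": 0.06}, {"dx": -0.043, "dy": 0.019, "jaw": 0.06}, {"jaw": 0.06}, {"jaw": 0.06}]}}

```text
invalid input
```

Run:
```python
from h import *
np.set_printoptions(precision=4,suppress=True)
s=status.state(); print(s["t"],s["eef_pos"],s["eef_rot"],s["force"],s["gripper_width"])
f=cams.grab_frame("scene"); save(f,"scene1.png")
for n in ("filter_tube","valve_lever","air_station"):
    for r in spotter.find_in(n,"scene")[:1]: print(n,np.round(r["rect"],1),r["conf"])
r=spotter.spot_point("filter_tube","scene")[0]; print(r,px2z(f,*r["location"],.012))
for n,z in (("port_mouth",.073),("lever_grip",.064),("lever_stem",.064)):
    for r in spotter.spot_point(n,"scene")[:1]: print(n,r,px2z(f,*r["location"],z))
for p in [(.508,-.179,.11),(.508,-.179,.012)]: print(proj(f,p))
# top camera saved earlier: station/port cloud from top view
f=cams.grab_frame("top"); save(f,"top1.png")
for n,z in (("port_mouth",.073),("lever_grip",.064),("lever_stem",.064)):
    for r in spotter.spot_point(n,"top")[:1]: print(n,r,px2z(f,*r["location"],z))
# point clouds
def cloud(f):
    d=f["depth"];v,u=np.nonzero(d>0);K=f["camera_matrix"];D=d[v,u]
    c=np.c_[(u-K[0,2])/K[0,0]*D,(v-K[1,2])/K[1,1]*D,D]; return (c-f["t"])@f["R"],u,v
P,u,v=cloud(f)
m=(abs(P[:,0]-.57)<.06)&(abs(P[:,1]-.08)<.15)&(P[:,2]>.045)&(P[:,2]<.1)
print(np.histogram(P[m,2],np.arange(.045,.1,.003)))
m2=(np.hypot(P[:,0]-.577,P[:,1]-.133)<.025)
for p,a,b in zip(P[m2],u[m2],v[m2]): print(a,b,p,f["img"][b,a])
```

```text
1.3 [0.2003 0.5123 0.212 ] [-3.1416 -0.      2.7688] [ 0.4642 -0.1044 -0.2651] 0.9978548912846824
filter_tube [280.2 199.2 297.1 235. ] 0.59
valve_lever [206.8 181.6 237.1 193.2] 0.52
air_station [192.  158.9 261.  218.5] 0.94
{'location': [283.8, 240.7], 'conf': 0.58} [ 0.5015 -0.1717  0.012 ]
port_mouth {'location': [233.9, 180.4], 'conf': 0.73} [0.5551 0.0279 0.073 ]
lever_grip {'location': [218.4, 194.4], 'conf': 0.42} [0.4885 0.0138 0.064 ]
lever_stem {'location': [237.9, 181.1], 'conf': 0.52} [0.5727 0.0312 0.064 ]
[290.8769 200.1646]
[288.3857 240.739 ]
port_mouth {'location': [162.5, 177.3], 'conf': 0.71} [0.5854 0.1273 0.073 ]
lever_grip {'location': [205.8, 214.3], 'conf': 0.82} [0.5053 0.035  0.064 ]
lever_stem {'location': [211.3, 191.8], 'conf': 0.81} [0.5544 0.0233 0.064 ]
(array([146, 137, 239, 338,  92,  51,  37, 130,  78,  48,  52,  15,   1,
         0,   0,   0,   0,   0]), array([0.045, 0.048, 0.051, 0.054, 0.057, 0.06 , 0.063, 0.066, 0.069,
       0.072, 0.075, 0.078, 0.081, 0.084, 0.087, 0.09 , 0.093, 0.096,
       0.099]))
159 172 [0.6013 0.1381 0.0569] [129 124
[... 19051 characters left out ...]
394 0.0186] [141 137 130]
162 196 [0.5549 0.1367 0.0207] [143 140 132]
163 196 [0.5546 0.1343 0.0217] [142 139 130]
164 196 [0.555  0.1324 0.0197] [142 138 131]
165 196 [0.5547 0.13   0.0209] [145 141 133]
166 196 [0.5551 0.1281 0.0189] [145 141 133]
167 196 [0.5549 0.1257 0.02  ] [145 140 132]
168 196 [0.5542 0.1229 0.0234] [143 140 131]
169 196 [0.5553 0.1216 0.0177] [142 140 131]
161 197 [0.5528 0.1391 0.0197] [142 138 130]
162 197 [0.5529 0.137  0.0191] [142 139 130]
163 197 [0.5525 0.1345 0.0207] [141 138 129]
164 197 [0.5524 0.1321 0.0212] [146 141 133]
165 197 [0.5525 0.13   0.0204] [145 140 132]
166 197 [0.5526 0.1278 0.0201] [143 138 130]
167 197 [0.5531 0.1261 0.0174] [143 139 131]
```

The depth data puts the mouth at z ≈ 0.077 with its centre near (0.581, 0.1295). The move was refused, so I'll give rows with every key.

Request:
{"name": "carry_out", "arguments": {"plan": [{"wx": 0, "wy": 0, "wz": 8.575, "dx": 0, "dy": 0, "dz": 0, "jaw": 0.06}, {"wx": 0, "wy": 0, "wz": 8.575, "dx": 0, "dy": 0, "dz": 0, "jaw": 0.06}, {"wx": 0, "wy": 0, "wz": 8.575, "dx": 0, "dy": 0, "dz": 0, "jaw": 0.06}, {"wx": 0, "wy": 0, "wz": 8.575, "dx": 0, "dy": 0, "dz": 0, "jaw": 0.06}, {"wx": 0, "wy": 0, "wz": 8.575, "dx": 0, "dy": 0, "dz": 0, "jaw": 0.06}, {"wx": 0, "wy": 0, "wz": 8.575, "dx": 0, "dy": 0, "dz": 0, "jaw": 0.06}, {"wx": 0, "wy": 0, "wz": 8.575, "dx": 0, "dy": 0, "dz": 0, "jaw": 0.06}, {"wx": 0, "wy": 0, "wz": 8.575, "dx": 0, "dy": 0, "dz": 0, "jaw": 0.06}], "squeeze": 50}}

```text
t: 2.7
eef_pos: [0.2003, 0.5122, 0.212]
eef_rot: [3.142, 0.0, 1.565]
force: [1.0, 0.3, 0.4]
gripper_width: 0.702
grip_force: 0.0
```

```bash
cat >> h.py <<'E'
def cloud(f):
    d=f["depth"];v,u=np.nonzero(d>0);K=f["camera_matrix"];D=d[v,u]
    c=np.c_[(u-K[0,2])/K[0,0]*D,(v-K[1,2])/K[1,1]*D,D]; return (c-f["t"])@f["R"],u,v
E
python3 - <<'E'
from h import *
np.set_printoptions(precision=4,suppress=True)
for c in ("top","scene"):
    f=cams.grab_frame(c); P,u,v=cloud(f)
    near=np.hypot(P[:,0]-.508,P[:,1]+.179)<.05
    for lo,hi in ((.045,.06),(.06,.09),(.09,.1),(.1,.106),(.106,.115)):
        Q=P[near&(P[:,2]>lo)&(P[:,2]<hi)]
        if len(Q): print(c,lo,len(Q),Q.mean(0),Q.min(0),Q.max(0))
    Q=P[(abs(P[:,0]-.5)<.06)&(abs(P[:,1]+.2)<.1)&(abs(P[:,2]-.04)<.003)]
    print("stand top",cv2.minAreaRect(Q[:,:2].astype(np.float32)*1000))
    near=np.hypot(P[:,0]-.581,P[:,1]-.1295)<.016
    Q=P[near&(abs(P[:,2]-.077)<.0035)]; print(c,"mouth",len(Q),Q.mean(0),cv2.minEnclosingCircle(Q[:,:2].astype(np.float32)*1000))
    Q=P[(abs(P[:,0]-.5)<.04)&(abs(P[:,1]-.03)<.04)&(P[:,2]>.06)]; print(c,"sleeve",cv2.minAreaRect(Q[:,:2].astype(np.float32)*1000),Q[:,2].mean())
E
```

```text
top 0.045 21 [ 0.5023 -0.1735  0.0503] [ 0.4923 -0.2206  0.0451] [ 0.5284 -0.161   0.0587]
top 0.06 32 [ 0.4995 -0.1666  0.0745] [ 0.4938 -0.1779  0.0604] [ 0.5118 -0.1615  0.0896]
top 0.09 33 [ 0.5047 -0.1711  0.0983] [ 0.4939 -0.1856  0.0912] [ 0.5169 -0.1608  0.0998]
top 0.1 72 [ 0.5052 -0.1735  0.1017] [ 0.4933 -0.1852  0.1   ] [ 0.5165 -0.1621  0.1056]
top 0.106 18 [ 0.5052 -0.1736  0.1087] [ 0.5007 -0.178   0.1062] [ 0.5092 -0.1694  0.1111]
stand top ((504.214111328125, -208.91378784179688), (130.26478576660156, 60.71651840209961), 87.18035125732422)
top mouth 72 [0.5805 0.1292 0.0769] ((579.7589721679688, 128.4447784423828), 13.592928886413574)
top sleeve ((508.5623779296875, 31.02884292602539), (12.902098655700684, 63.97490310668945), 82.46920013427734) 0.07184870200312338
scene 0.045 81 [ 0.4973 -0.1794  0.0525] [ 0.4901 -0.1871  0.0452] [ 0.5103 -0.1637  0.0595]
scene 0.06 147 [ 0.4975 -0.1799  0.0756] [ 0.4921 -0.1875  0.0604] [ 0.5123 -0.1681  0.09  ]
scene 0.09 66 [ 0.4988 -0.1789  0.0963] [ 0.4907 -0.1878  0.0903] [ 0.5198 -0.1646  0.1   ]
scene 0.1 42 [ 0.502  -0.1764  0.1018] [ 0.4919 -0.1868  0.1   ] [ 0.5124 -0.1635  0.106 ]
scene 0.106 9 [ 0.5034 -0.1756  0.1087] [ 0.501  -0.1782  0.1072] [ 0.5081 -0.1709  0.1115]
stand top ((503.565673828125, -209.43411254882812), (131.45831298828125, 62.98503875732422), 87.20526123046875)
scene mouth 31 [0.5782 0.128  0.0759] ((579.4434204101562, 127.6163330078125), 13.03259563446045)
scene sleeve ((506.8959045410156, 30.033748626708984), (14.570676803588867, 65.21170043945312), 83.002197265625) 0.0690156367763964
```

Request:
{"name": "carry_out", "arguments": {"plan": [{"wx": 0, "wy": 0, "wz": 0, "dx": -0.0428, "dy": 0.0193, "dz": 0, "jaw": 0.06}, {"wx": 0, "wy": 0, "wz": 0, "dx": -0.0428, "dy": 0.0193, "dz": 0, "jaw": 0.06}, {"wx": 0, "wy": 0, "wz": 0, "dx": -0.0428, "dy": 0.0193, "dz": 0, "jaw": 0.06}, {"wx": 0, "wy": 0, "wz": 0, "dx": -0.0428, "dy": 0.0193, "dz": 0, "jaw": 0.06}, {"wx": 0, "wy": 0, "wz": 0, "dx": -0.0428, "dy": 0.0193, "dz": 0, "jaw": 0.06}, {"wx": 0, "wy": 0, "wz": 0, "dx": -0.0428, "dy": 0.0193, "dz": 0, "jaw": 0.06}, {"wx": 0, "wy": 0, "wz": 0, "dx": -0.0428, "dy": 0.0193, "dz": 0, "jaw": 0.06}, {"wx": 0, "wy": 0, "wz": 0, "dx": -0.0428, "dy": 0.0193, "dz": 0, "jaw": 0.06}, {"wx": 0, "wy": 0, "wz": 0, "dx": -0.0428, "dy": 0.0193, "dz": 0, "jaw": 0.06}, {"wx": 0, "wy": 0, "wz": 0, "dx": -0.0428, "dy": 0.0193, "dz": 0, "jaw": 0.06}, {"wx": 0, "wy": 0, "wz": 0, "dx": -0.0428, "dy": 0.0193, "dz": 0, "jaw": 0.06}, {"wx": 0, "wy": 0, "wz": 0, "dx": -0.0428, "dy": 0.0193, "dz": 0, "jaw": 0.06}, {"wx": 0, "wy": 0, "wz": 0, "dx": -0.0428, "dy": 0.0193, "dz": 0, "jaw": 0.06}, {"wx": 0, "wy": 0, "wz": 0, "dx": -0.0428, "dy": 0.0193, "dz": 0, "jaw": 0.06}, {"wx": 0, "wy": 0, "wz": 0, "dx": -0.0428, "dy": 0.0193, "dz": 0, "jaw": 0.06}, {"wx": 0, "wy": 0, "wz": 0, "dx": -0.0428, "dy": 0.0193, "dz": 0, "jaw": 0.06}, {"wx": 0, "wy": 0, "wz": 0, "dx": 0, "dy": 0, "dz": 0, "jaw": 0.06}, {"wx": 0, "wy": 0, "wz": 0, "dx": 0, "dy": 0, "dz": 0, "jaw": 0.06}]}}

```text
t: 4.6
eef_pos: [0.5094, -0.1732, 0.2114]
eef_rot: [-3.14, -0.001, 1.573]
force: [0.1, 0.1, -0.1]
gripper_width: 0.705
grip_force: 0.0
```

Request:
{"name": "carry_out", "arguments": {"plan": [{"wx": 0, "wy": 0, "wz": 0, "dx": -0.0008, "dy": -0.0044, "dz": 0.02, "jaw": 0.06}, {"wx": 0, "wy": 0, "wz": 0, "dx": 0, "dy": 0, "dz": 0.03, "jaw": 0.06}, {"wx": 0, "wy": 0, "wz": 0, "dx": 0, "dy": 0, "dz": 0.03, "jaw": 0.06}, {"wx": 0, "wy": 0, "wz": 0, "dx": 0, "dy": 0, "dz": 0.03, "jaw": 0.06}, {"wx": 0, "wy": 0, "wz": 0, "dx": 0, "dy": 0, "dz": 0.02, "jaw": 0.06}, {"wx": 0, "wy": 0, "wz": 0, "dx": 0, "dy": 0, "dz": 0.015, "jaw": 0.06}, {"wx": 0, "wy": 0, "wz": 0, "dx": 0, "dy": 0, "dz": 0.003, "jaw": 0.06}, {"wx": 0, "wy": 0, "wz": 0, "dx": 0, "dy": 0, "dz": 0, "jaw": 0.06}, {"wx": 0, "wy": 0, "wz": 0, "dx": 0, "dy": 0, "dz": 0, "jaw": 0.06}]}}

```text
t: 5.5
eef_pos: [0.5057, -0.1728, 0.0651]
eef_rot: [3.14, 0.001, 1.573]
force: [-0.3, 0.1, 0.2]
gripper_width: 0.701
grip_force: 0.0
```

Run:
```python
from h import *
f=cams.grab_frame("scene"); cv2.imwrite("pics/s2.png",cv2.cvtColor(cv2.resize(f["img"][130:290,200:360],None,fx=3,fy=3,interpolation=3),cv2.COLOR_RGB2BGR))
s=status.state(); print(s["eef_pos"],s["force"])
```

```text
[ 0.5059029  -0.17313469  0.06526882] [-0.04037076 -0.58626163  0.62213349]
```

View pics/s2.png

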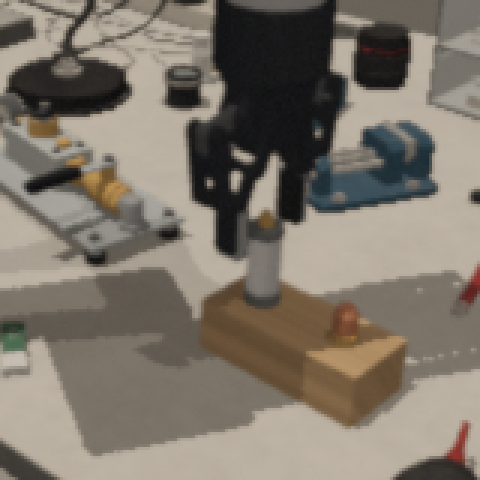

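The fingers straddle the tube (crop ≈(262,265)), with pads either side at (232,235) and (292,200), clear of the stand and the silencer. I close on it.

Request:
{"name": "carry_out", "arguments": {"plan": [{"wx": 0, "wy": 0, "wz": 0, "dx": 0, "dy": 0, "dz": 0, "jaw": 0.01}, {"wx": 0, "wy": 0, "wz": 0, "dx": 0, "dy": 0, "dz": 0, "jaw": 0.01}, {"wx": 0, "wy": 0, "wz": 0, "dx": 0, "dy": 0, "dz": 0, "jaw": 0.01}, {"wx": 0, "wy": 0, "wz": 0, "dx": 0, "dy": 0, "dz": 0, "jaw": 0.01}, {"wx": 0, "wy": 0, "wz": 0, "dx": 0, "dy": 0, "dz": 0, "jaw": 0.01}, {"wx": 0, "wy": 0, "wz": 0, "dx": 0, "dy": 0, "dz": 0, "jaw": 0.01}, {"wx": 0, "wy": 0, "wz": 0, "dx": 0, "dy": 0, "dz": 0, "jaw": 0.01}, {"wx": 0, "wy": 0, "wz": 0, "dx": 0, "dy": 0, "dz": 0, "jaw": 0.01}], "squeeze": 60}}

```text
t: 6.35
eef_pos: [0.5058, -0.1735, 0.0648]
eef_rot: [3.14, 0.001, 1.571]
force: [-0.5, -0.2, 6.9]
gripper_width: 0.273
grip_force: 58.6
```

Request:
{"name": "carry_out", "arguments": {"plan": [{"wx": 0, "wy": 0, "wz": 0, "dx": 0, "dy": 0, "dz": -0.01, "jaw": 0.01}, {"wx": 0, "wy": 0, "wz": 0, "dx": 0, "dy": 0, "dz": -0.02, "jaw": 0.01}, {"wx": 0, "wy": 0, "wz": 0, "dx": 0, "dy": 0, "dz": -0.03, "jaw": 0.01}, {"wx": 0, "wy": 0, "wz": 0, "dx": 0, "dy": 0, "dz": -0.03, "jaw": 0.01}, {"wx": 0, "wy": 0, "wz": 0, "dx": 0, "dy": 0, "dz": -0.025, "jaw": 0.01}, {"wx": 0, "wy": 0, "wz": 0, "dx": 0.01, "dy": 0.0025, "dz": 0, "jaw": 0.01}, {"wx": 0, "wy": 0, "wz": 0, "dx": 0.025, "dy": 0.006, "dz": 0, "jaw": 0.01}, {"wx": 0, "wy": 0, "wz": 0, "dx": 0.035, "dy": 0.009, "dz": 0, "jaw": 0.01}, {"wx": 0, "wy": 0, "wz": 0, "dx": 0.04, "dy": 0.01, "dz": 0, "jaw": 0.01}, {"wx": 0, "wy": 0, "wz": 0, "dx": 0.04, "dy": 0.01, "dz": 0, "jaw": 0.01}, {"wx": 0, "wy": 0, "wz": 0, "dx": 0.04, "dy": 0.01, "dz": 0, "jaw": 0.01}, {"wx": 0, "wy": 0, "wz": 0, "dx": 0.04, "dy": 0.01, "dz": 0, "jaw": 0.01}, {"wx": 0, "wy": 0, "wz": 0, "dx": 0.0375, "dy": 0.0092, "dz": 0, "jaw": 0.01}, {"wx": 0, "wy": 0, "wz": 0, "dx": 0.025, "dy": 0.006, "dz": 0, "jaw": 0.01}, {"wx": 0, "wy": 0, "wz": 0, "dx": 0.01, "dy": 0.002, "dz": 0, "jaw": 0.01}, {"wx": 0, "wy": 0, "wz": 0, "dx": 0, "dy": 0, "dz": 0, "jaw": 0.01}, {"wx": 0, "wy": 0, "wz": 0, "dx": 0, "dy": 0, "dz": 0, "jaw": 0.01}]}}

```text
t: 8.05
eef_pos: [0.579, 0.1288, 0.1782]
eef_rot: [-3.14, 0.001, 1.572]
force: [0.6, 0.1, -1.5]
gripper_width: 0.27
grip_force: 59.2
```

Run:
```python
from h import *
np.set_printoptions(precision=4,suppress=True)
s=status.state(); print(s["eef_pos"],s["eef_rot"],s["force"],s["gripper_width"])
f=cams.grab_frame("scene"); cv2.imwrite("pics/s3.png",cv2.cvtColor(cv2.resize(f["img"][80:220,160:300],None,fx=4,fy=4,interpolation=3),cv2.COLOR_RGB2BGR))
e=np.array(s["eef_pos"])
for z in (-.0528,-.0248,-.0148,.0452): print("exp tube axis",z,proj(f,e+[0,0,z])-[160,80])
r=spotter.spot_point("filter_tube","scene"); print(r)
P,u,v=cloud(f)
for z0 in (-.02,-.03,-.04,-.048):
    m=(np.hypot(P[:,0]-e[0],P[:,1]-e[1])<.03)&(abs(P[:,2]-e[2]-z0)<.004)
    Q=P[m]; print(z0,len(Q),Q.mean(0) if len(Q) else "",(u[m].min(),u[m].max()) if len(Q) else "")
```

```text
[0.579  0.1288 0.1782] [-3.1398  0.0007  1.5716] [ 0.6148  0.1097 -1.5342] 0.2699963614571233
exp tube axis -0.0528 [52.3945 68.5182]
exp tube axis -0.0248 [51.8945 58.2415]
exp tube axis -0.0148 [51.7125 54.502 ]
exp tube axis 0.0452 [50.5816 31.2597]
[{'location': [210.6, 151.2], 'conf': 0.51}]
-0.02 29 [0.5703 0.1211 0.1585] (np.int64(207), np.int64(216))
-0.03 15 [0.5752 0.1246 0.1478] (np.int64(210), np.int64(214))
-0.04 10 [0.5761 0.124  0.1383] (np.int64(211), np.int64(214))
-0.048 10 [0.5767 0.1247 0.1311] (np.int64(211), np.int64(214))
```

View pics/s3.png

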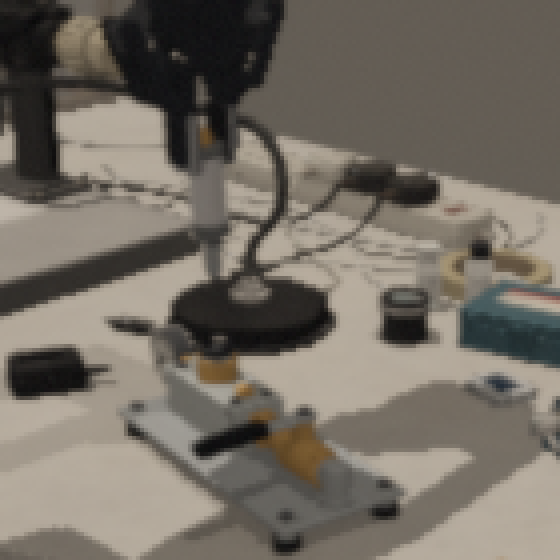

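The tube hangs upright, with its foot at crop ≈(213,278) and the port collet below it at ≈(218,345). The predicted foot agrees to within 1 px, so I lower it into the mouth.

Request:
{"name": "carry_out", "arguments": {"plan": [{"wx": 0, "wy": 0, "wz": 0, "dx": -0.0003, "dy": 0.001, "dz": 0.015, "jaw": 0.01}, {"wx": 0, "wy": 0, "wz": 0, "dx": 0, "dy": 0, "dz": 0.02, "jaw": 0.01}, {"wx": 0, "wy": 0, "wz": 0, "dx": 0, "dy": 0, "dz": 0.01, "jaw": 0.01}, {"wx": 0, "wy": 0, "wz": 0, "dx": 0, "dy": 0, "dz": 0.004, "jaw": 0.01}, {"wx": 0, "wy": 0, "wz": 0, "dx": 0, "dy": 0, "dz": 0.003, "jaw": 0.01}, {"wx": 0, "wy": 0, "wz": 0, "dx": 0, "dy": 0, "dz": 0.003, "jaw": 0.01}, {"wx": 0, "wy": 0, "wz": 0, "dx": 0, "dy": 0, "dz": 0.003, "jaw": 0.01}, {"wx": 0, "wy": 0, "wz": 0, "dx": 0, "dy": 0, "dz": 0, "jaw": 0.01}]}}

```text
t: 8.95
eef_pos: [0.5805, 0.1292, 0.121]
eef_rot: [-3.141, -0.0, 1.572]
force: [-0.3, 0.2, -1.9]
gripper_width: 0.268
grip_force: 59.0
```

Request:
{"name": "carry_out", "arguments": {"plan": [{"wx": 0, "wy": 0, "wz": 0, "dx": 0, "dy": 0, "dz": 0.003, "jaw": 0.01}, {"wx": 0, "wy": 0, "wz": 0, "dx": 0, "dy": 0, "dz": 0.003, "jaw": 0.01}, {"wx": 0, "wy": 0, "wz": 0, "dx": 0, "dy": 0, "dz": 0, "jaw": 0.01}, {"wx": 0, "wy": 0, "wz": 0, "dx": 0, "dy": 0, "dz": 0, "jaw": 0.01}], "squeeze": 90}}

```text
t: 9.35
eef_pos: [0.5804, 0.1292, 0.1146]
eef_rot: [-3.141, -0.0, 1.572]
force: [-1.3, 0.8, -3.1]
gripper_width: 0.256
grip_force: 88.2
```

Request:
{"name": "carry_out", "arguments": {"plan": [{"wx": 0, "wy": 0, "wz": 0, "dx": 0, "dy": 0, "dz": 0.0015, "jaw": 0.01}, {"wx": 0, "wy": 0, "wz": 0, "dx": 0, "dy": 0, "dz": 0.0015, "jaw": 0.01}, {"wx": 0, "wy": 0, "wz": 0, "dx": 0, "dy": 0, "dz": 0.001, "jaw": 0.01}, {"wx": 0, "wy": 0, "wz": 0, "dx": 0, "dy": 0, "dz": 0, "jaw": 0.01}]}}

```text
t: 9.75
eef_pos: [0.5803, 0.1291, 0.1109]
eef_rot: [-3.141, -0.0, 1.572]
force: [-3.4, 1.1, -0.2]
gripper_width: 0.258
grip_force: 88.4
```

Request:
{"name": "carry_out", "arguments": {"plan": [{"wx": 0, "wy": 0, "wz": 0, "dx": 0, "dy": -0.0005, "dz": 0.001, "jaw": 0.01}, {"wx": 0, "wy": 0, "wz": 0, "dx": 0, "dy": 0, "dz": 0.001, "jaw": 0.01}, {"wx": 0, "wy": 0, "wz": 0, "dx": 0, "dy": 0, "dz": 0, "jaw": 0.01}]}}

```text
t: 10.05
eef_pos: [0.5804, 0.1293, 0.1096]
eef_rot: [3.141, -0.0, 1.572]
force: [-3.9, 1.2, 4.3]
gripper_width: 0.258
grip_force: 88.9
```

Request:
{"name": "carry_out", "arguments": {"plan": [{"wx": 0, "wy": 0, "wz": 0, "dx": 0, "dy": 0, "dz": 0.001, "jaw": 0.01}, {"wx": 0, "wy": 0, "wz": 0, "dx": 0, "dy": 0, "dz": 0.001, "jaw": 0.01}, {"wx": 0, "wy": 0, "wz": 0, "dx": 0, "dy": 0, "dz": 0, "jaw": 0.01}]}}

```text
t: 10.35
eef_pos: [0.5807, 0.1292, 0.1076]
eef_rot: [3.14, -0.0, 1.572]
force: [-3.3, 0.8, 5.2]
gripper_width: 0.259
grip_force: 89.1
```

Request:
{"name": "carry_out", "arguments": {"plan": [{"wx": 0, "wy": 0, "wz": 0, "dx": 0, "dy": 0, "dz": 0.001, "jaw": 0.01}, {"wx": 0, "wy": 0, "wz": 0, "dx": 0, "dy": 0, "dz": 0.001, "jaw": 0.01}, {"wx": 0, "wy": 0, "wz": 0, "dx": 0, "dy": 0, "dz": 0, "jaw": 0.01}]}}

```text
t: 10.65
eef_pos: [0.581, 0.1291, 0.1071]
eef_rot: [3.139, 0.0, 1.572]
force: [-5.2, 0.4, 13.7]
gripper_width: 0.259
grip_force: 89.8
```

Request:
{"name": "carry_out", "arguments": {"plan": [{"wx": 0, "wy": 0, "wz": 0, "dx": 0, "dy": -0.0005, "dz": 0.001, "jaw": 0.01}, {"wx": 0, "wy": 0, "wz": 0, "dx": 0, "dy": 0, "dz": 0, "jaw": 0.01}]}}

```text
t: 10.85
eef_pos: [0.5809, 0.1291, 0.1064]
eef_rot: [3.138, 0.0, 1.572]
force: [-4.6, 0.9, 12.6]
gripper_width: 0.257
grip_force: 89.9
```

Request:
{"name": "carry_out", "arguments": {"plan": [{"wx": 0, "wy": 0, "wz": 0, "dx": 0, "dy": 0, "dz": 0.001, "jaw": 0.01}, {"wx": 0, "wy": 0, "wz": 0, "dx": 0, "dy": 0, "dz": 0, "jaw": 0.01}]}}

```text
t: 11.05
eef_pos: [0.5809, 0.1291, 0.1056]
eef_rot: [3.138, 0.0, 1.572]
force: [-5.4, -0.0, 15.6]
gripper_width: 0.258
grip_force: 90.0
```

Request:
{"name": "carry_out", "arguments": {"plan": [{"wx": 0, "wy": 0, "wz": 0, "dx": 0, "dy": -0.0003, "dz": 0.001, "jaw": 0.01}, {"wx": 0, "wy": 0, "wz": 0, "dx": 0, "dy": 0, "dz": 0, "jaw": 0.01}]}}

```text
t: 11.25
eef_pos: [0.581, 0.1291, 0.1054]
eef_rot: [3.137, 0.0, 1.572]
force: [-5.8, -0.0, 20.6]
gripper_width: 0.257
grip_force: 90.4
```

Request:
{"name": "carry_out", "arguments": {"plan": [{"wx": 0, "wy": 0, "wz": 0, "dx": 0, "dy": 0, "dz": 0.001, "jaw": 0.01}, {"wx": 0, "wy": 0, "wz": 0, "dx": 0, "dy": 0, "dz": 0, "jaw": 0.01}]}}

```text
t: 11.45
eef_pos: [0.5813, 0.1292, 0.1054]
eef_rot: [3.136, -0.0, 1.572]
force: [-7.7, -0.5, 25.2]
gripper_width: 0.257
grip_force: 90.9
```

Run:
```python
from h import *
np.set_printoptions(precision=4,suppress=True)
f=cams.grab_frame("scene"); cv2.imwrite("pics/s4.png",cv2.cvtColor(cv2.resize(f["img"][120:190,180:260],None,fx=8,fy=8,interpolation=3),cv2.COLOR_RGB2BGR))
s=status.state(); print(s["eef_pos"],s["force"],s["moment"])
for z in (.077,.082,.092,.134,.152): print(z,(proj(f,[.580,.1287,z])-[180,120])*8)
```

```text
[0.5813 0.1291 0.1054] [-6.8884  0.6099 24.0235] [ 0.0285  1.8665 -0.0314]
0.077 [268.2162 364.198 ]
0.082 [267.5483 350.3521]
0.092 [266.2029 322.4609]
0.134 [260.4083 202.3354]
0.152 [257.8513 149.327 ]
```

View pics/s4.png

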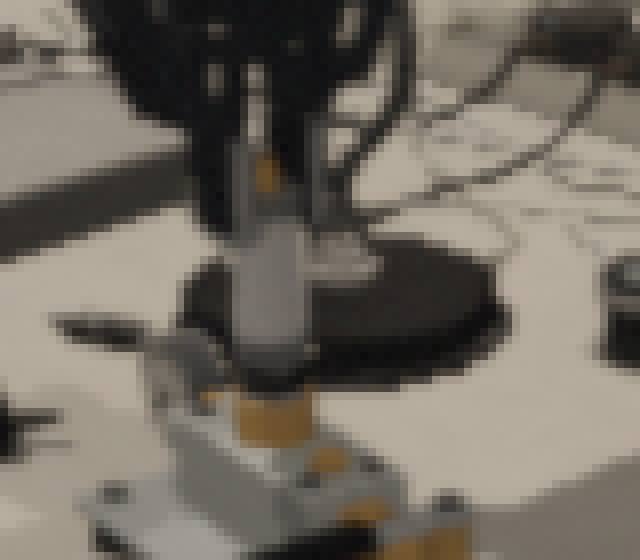

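The cap sits just above the collet (crop ≈(275,370)) and the nozzle tip is at row ≈152, against 149 expected when bottomed. The force climbed to 25 N with no further travel, so it is at the dead stop. I relieve the load and release.

Request:
{"name": "carry_out", "arguments": {"plan": [{"wx": 0, "wy": 0, "wz": 0, "dx": 0, "dy": -0.001, "dz": -0.003, "jaw": 0.01}, {"wx": 0, "wy": 0, "wz": 0, "dx": 0, "dy": 0, "dz": 0, "jaw": 0.01}]}}

```text
t: 11.7
eef_pos: [0.58, 0.1291, 0.1058]
eef_rot: [3.137, -0.0, 1.571]
force: [-2.6, 0.5, 11.5]
gripper_width: 0.258
grip_force: 90.0
```

Request:
{"name": "carry_out", "arguments": {"plan": [{"wx": 0, "wy": 0, "wz": 0, "dx": 0, "dy": 0, "dz": 0, "jaw": 0.05}, {"wx": 0, "wy": 0, "wz": 0, "dx": 0, "dy": 0, "dz": 0, "jaw": 0.05}, {"wx": 0, "wy": 0, "wz": 0, "dx": 0, "dy": 0, "dz": 0, "jaw": 0.05}, {"wx": 0, "wy": 0, "wz": 0, "dx": 0, "dy": 0, "dz": 0, "jaw": 0.05}, {"wx": 0, "wy": 0, "wz": 0, "dx": 0, "dy": 0, "dz": 0, "jaw": 0.05}, {"wx": 0, "wy": 0, "wz": 0, "dx": 0, "dy": 0, "dz": -0.03, "jaw": 0.05}, {"wx": 0, "wy": 0, "wz": 0, "dx": 0, "dy": 0, "dz": -0.04, "jaw": 0.05}, {"wx": 0, "wy": 0, "wz": 0, "dx": 0, "dy": 0, "dz": -0.04, "jaw": 0.05}, {"wx": 0, "wy": 0, "wz": 0, "dx": -0.03, "dy": -0.04, "dz": 0, "jaw": 0.05}, {"wx": 0, "wy": 0, "wz": 0, "dx": -0.03, "dy": -0.04, "dz": 0, "jaw": 0.05}, {"wx": 0, "wy": 0, "wz": 0, "dx": -0.03, "dy": -0.04, "dz": 0, "jaw": 0.05}, {"wx": 0, "wy": 0, "wz": 0, "dx": -0.03, "dy": -0.04, "dz": 0, "jaw": 0.05}, {"wx": 0, "wy": 0, "wz": 0, "dx": -0.03, "dy": -0.04, "dz": 0, "jaw": 0.05}, {"wx": 0, "wy": 0, "wz": 0, "dx": 0, "dy": 0, "dz": 0, "jaw": 0.05}]}}

```text
t: 13.1
eef_pos: [0.3742, -0.0232, 0.2137]
eef_rot: [-3.139, 0.001, 1.567]
force: [0.5, 0.7, 0.4]
gripper_width: 0.588
grip_force: 0.0
```

Run:
```python
from h import *
np.set_printoptions(precision=4,suppress=True)
s=status.state(); print(s["t"],s["eef_pos"],s["eef_rot"],s["force"],s["gripper_width"])
for c in ("top","scene"):
    f=cams.grab_frame(c); P,u,v=cloud(f)
    n=np.hypot(P[:,0]-.58,P[:,1]-.1287)<.025
    for lo,hi in ((.137,.1475),(.148,.16)):
        Q=P[n&(P[:,2]>lo)&(P[:,2]<hi)]
        if len(Q): print(c,len(Q),Q.mean(0),np.median(Q[:,2]))
    if c=="top":
        Q=P[(P[:,0]>.42)&(P[:,0]<.57)&(abs(P[:,1]-.02)<.06)&(P[:,2]>.066)&(P[:,2]<.08)]
        print("sleeve",len(Q),cv2.minAreaRect(Q[:,:2].astype(np.float32)*1000),np.median(Q[:,2]))
        Q=P[(abs(P[:,0]-.57)<.1)&(abs(P[:,1]-.08)<.16)&(P[:,2]>.012)&(P[:,2]<.03)]; print("plate",cv2.minAreaRect(Q[:,:2].astype(np.float32)*1000),np.median(Q[:,2]))
    for n in ("lever_grip","lever_stem"):
        for r in spotter.spot_point(n,c)[:1]: print(c,n,r,px2z(f,*r["location"],.068))
    save(f,c+"5.png")
a=cv2.imread("pics/top5.png")[130:250,110:260]; cv2.imwrite("pics/t5.png",cv2.resize(a,None,fx=4,fy=4,interpolation=3))
```

```text
13.1 [ 0.3742 -0.0232  0.2137] [-3.1394  0.0012  1.5671] [0.4886 0.7492 0.3536] 0.5881900626863021
top 111 [0.5737 0.1269 0.1432] 0.14316463137768654
top 21 [0.5728 0.1264 0.1517] 0.15185088025380533
sleeve 149 ((535.5831298828125, 26.85770606994629), (15.514342308044434, 58.19598388671875), 84.83260345458984) 0.06991575934235546
plate ((571.2109985351562, 85.50750732421875), (216.4544219970703, 94.95536804199219), 77.61402893066406) 0.020586202775194472
top lever_grip {'location': [204.6, 216.7], 'conf': 0.6} [0.4996 0.0372 0.068 ]
top lever_stem {'location': [164.9, 180.0], 'conf': 0.61} [0.5806 0.1229 0.068 ]
scene 43 [0.5697 0.1229 0.1417] 0.14155501010385296
scene 9 [0.5716 0.1255 0.1506] 0.1502441452056358
scene lever_grip {'location': [218.1, 190.2], 'conf': 0.71} [0.4979 0.0245 0.068 ]
scene lever_stem {'location': [236.7, 179.0], 'conf': 0.53} [0.5735 0.0362 0.068 ]
```

View pics/t5.png

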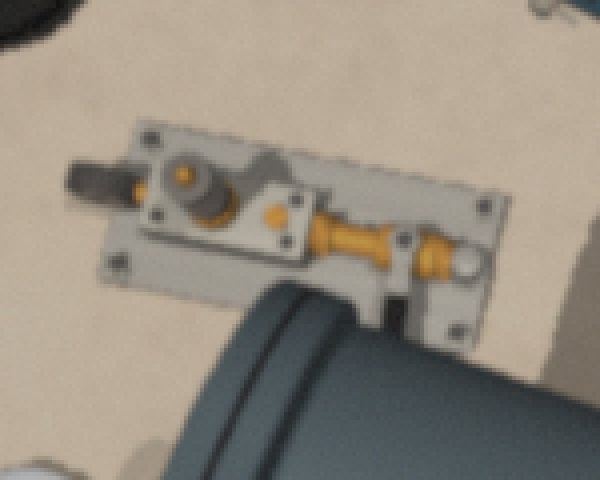

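The top view shows the tube standing in the port, nozzle at crop ≈(183,175), and the lever still across the pipe. The 3D points suggest a slight lean, so I check from the side.

Run:
```python
from h import *
np.set_printoptions(precision=4,suppress=True)
f=cams.grab_frame("scene"); cv2.imwrite("pics/s6.png",cv2.cvtColor(cv2.resize(f["img"][120:190,180:260],None,fx=8,fy=8,interpolation=3),cv2.COLOR_RGB2BGR))
for z in (.077,.082,.092,.134,.152): print(z,(proj(f,[.580,.1287,z])-[180,120])*8)
for c in ("scene","top"):
    f=cams.grab_frame(c); P,u,v=cloud(f)
    for z in np.arange(.08,.152,.008):
        Q=P[(np.hypot(P[:,0]-.578,P[:,1]-.128)<.025)&(abs(P[:,2]-z-.004)<.004)]
        if len(Q): print(c,round(z+.004,3),len(Q),Q.min(0)[:2],Q.max(0)[:2],np.median(Q,0))
```

```text
0.077 [268.2162 364.198 ]
0.082 [267.5483 350.3521]
0.092 [266.2029 322.4609]
0.134 [260.4083 202.3354]
0.152 [257.8513 149.327 ]
scene 0.084 20 [0.5647 0.1158] [0.5824 0.1384] [0.5693 0.12   0.0854]
scene 0.092 27 [0.5645 0.1162] [0.5838 0.1363] [0.5703 0.1202 0.092 ]
scene 0.1 26 [0.5636 0.1151] [0.584  0.1334] [0.5683 0.1194 0.1007]
scene 0.108 23 [0.5627 0.1145] [0.5797 0.1305] [0.5694 0.1189 0.1078]
scene 0.116 26 [0.5622 0.1153] [0.5822 0.1309] [0.5685 0.1192 0.1155]
scene 0.124 29 [0.5617 0.1145] [0.582  0.1354] [0.5664 0.1202 0.1238]
scene 0.132 25 [0.5612 0.1144] [0.5806 0.1329] [0.5669 0.1179 0.1315]
scene 0.14 43 [0.5597 0.1141] [0.5852 0.1395] [0.5678 0.122  0.1411]
scene 0.148 12 [0.5685 0.1215] [0.5762 0.1306] [0.57   0.1252 0.1482]
top 0.084 3 [0.5675 0.1174] [0.5846 0.1338] [0.5699 0.1195 0.0874]
top 0.092 16 [0.5661 0.1163] [0.585  0.1306] [0.5705 0.1194 0.0925]
top 0.1 9 [0.5659 0.1169] [0.5747 0.134 ] [0.5673 0.1234 0.1016]
top 0.108 10 [0.565  0.1161] [0.5837 0.128 ] [0.5717 0.1179 0.1079]
top 0.116 8 [0.5644 0.1161] [0.5789 0.1332] [0.5682 0.1194 0.116 ]
top 0.124 9 [0.5638 0.1157] [0.5818 0.1295] [0.5685 0.1184 0.1224]
top 0.132 5 [0.5642 0.1156] [0.5733 0.1242] [0.5686 0.117  0.1331]
top 0.14 80 [0.562  0.1147] [0.5877 0.1401] [0.5712 0.1271 0.1426]
top 0.148 49 [0.5626 0.1155] [0.585  0.1373] [0.5749 0.1266 0.1451]
```

View pics/s6.png

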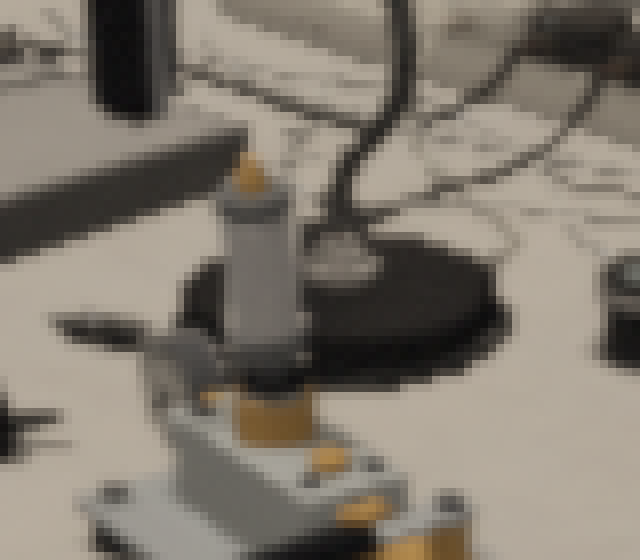

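The lean is real: about 4° toward -x after release, while the depth is unchanged (nozzle row ≈152 as before). I regrip to straighten it and confirm it is at the stop.

Request:
{"name": "carry_out", "arguments": {"plan": [{"wx": 0, "wy": 0, "wz": 0, "dx": 0.0307, "dy": 0.0412, "dz": 0, "jaw": 0.06}, {"wx": 0, "wy": 0, "wz": 0, "dx": 0.0307, "dy": 0.0412, "dz": 0, "jaw": 0.06}, {"wx": 0, "wy": 0, "wz": 0, "dx": 0.0307, "dy": 0.0412, "dz": 0, "jaw": 0.06}, {"wx": 0, "wy": 0, "wz": 0, "dx": 0.0307, "dy": 0.0412, "dz": 0, "jaw": 0.06}, {"wx": 0, "wy": 0, "wz": 0, "dx": 0.0307, "dy": 0.0412, "dz": 0, "jaw": 0.06}, {"wx": 0, "wy": 0, "wz": 0, "dx": 0, "dy": 0, "dz": 0, "jaw": 0.06}, {"wx": 0, "wy": 0, "wz": 0, "dx": 0, "dy": 0, "dz": 0, "jaw": 0.06}, {"wx": 0, "wy": 0, "wz": 0, "dx": 0, "dy": 0, "dz": 0.03, "jaw": 0.06}, {"wx": 0, "wy": 0, "wz": 0, "dx": 0, "dy": 0, "dz": 0.03, "jaw": 0.06}, {"wx": 0, "wy": 0, "wz": 0, "dx": 0, "dy": 0, "dz": 0.025, "jaw": 0.06}, {"wx": 0, "wy": 0, "wz": 0, "dx": 0, "dy": 0, "dz": 0.02, "jaw": 0.06}, {"wx": 0, "wy": 0, "wz": 0, "dx": 0, "dy": 0, "dz": 0, "jaw": 0.06}, {"wx": 0, "wy": 0, "wz": 0, "dx": 0, "dy": 0, "dz": 0, "jaw": 0.06}], "squeeze": 40}}

```text
t: 14.85
eef_pos: [0.5784, 0.128, 0.1097]
eef_rot: [-3.142, 0.0, 1.571]
force: [-0.2, 0.9, 1.0]
gripper_width: 0.702
grip_force: 0.0
```

Request:
{"name": "carry_out", "arguments": {"plan": [{"wx": 0, "wy": 0, "wz": 0, "dx": 0.0012, "dy": 0.0026, "dz": 0.002, "jaw": 0.06}, {"wx": 0, "wy": 0, "wz": 0, "dx": 0, "dy": 0, "dz": 0, "jaw": 0.01}, {"wx": 0, "wy": 0, "wz": 0, "dx": 0, "dy": 0, "dz": 0, "jaw": 0.01}, {"wx": 0, "wy": 0, "wz": 0, "dx": 0, "dy": 0, "dz": 0, "jaw": 0.01}, {"wx": 0, "wy": 0, "wz": 0, "dx": 0, "dy": 0, "dz": 0, "jaw": 0.01}, {"wx": 0, "wy": 0, "wz": 0, "dx": 0, "dy": 0, "dz": 0, "jaw": 0.01}, {"wx": 0, "wy": 0, "wz": 0, "dx": 0, "dy": 0, "dz": 0, "jaw": 0.01}], "squeeze": 60}}

```text
t: 15.55
eef_pos: [0.5822, 0.1298, 0.1079]
eef_rot: [3.14, -0.0, 1.572]
force: [0.5, 0.1, 5.1]
gripper_width: 0.272
grip_force: 58.8
```

Request:
{"name": "carry_out", "arguments": {"plan": [{"wx": 0, "wy": 0, "wz": 0, "dx": 0, "dy": 0, "dz": 0.001, "jaw": 0.01}, {"wx": 0, "wy": 0, "wz": 0, "dx": 0, "dy": 0, "dz": 0.001, "jaw": 0.01}, {"wx": 0, "wy": 0, "wz": 0, "dx": 0, "dy": 0, "dz": 0, "jaw": 0.01}]}}

```text
t: 15.85
eef_pos: [0.5828, 0.1297, 0.1077]
eef_rot: [3.138, 0.0, 1.572]
force: [-2.9, -0.1, 15.0]
gripper_width: 0.272
grip_force: 60.0
```

Request:
{"name": "carry_out", "arguments": {"plan": [{"wx": 0, "wy": 0, "wz": 0, "dx": 0, "dy": 0, "dz": 0.001, "jaw": 0.01}, {"wx": 0, "wy": 0, "wz": 0, "dx": 0, "dy": 0, "dz": 0.001, "jaw": 0.01}, {"wx": 0, "wy": 0, "wz": 0, "dx": 0, "dy": 0, "dz": 0, "jaw": 0.01}]}}

```text
t: 16.15
eef_pos: [0.5831, 0.1297, 0.1059]
eef_rot: [3.137, 0.0, 1.572]
force: [-2.1, 0.6, 14.5]
gripper_width: 0.267
grip_force: 59.7
```

Request:
{"name": "carry_out", "arguments": {"plan": [{"wx": 0, "wy": 0, "wz": 0, "dx": 0, "dy": 0, "dz": -0.002, "jaw": 0.01}, {"wx": 0, "wy": 0, "wz": 0, "dx": 0, "dy": 0, "dz": -0.002, "jaw": 0.01}, {"wx": 0, "wy": 0, "wz": 0, "dx": 0, "dy": 0, "dz": 0, "jaw": 0.01}, {"wx": 0, "wy": 0, "wz": 0, "dx": 0, "dy": 0, "dz": 0, "jaw": 0.01}]}}

```text
t: 16.55
eef_pos: [0.5813, 0.1296, 0.1067]
eef_rot: [-3.141, 0.0, 1.571]
force: [0.8, -0.6, -0.6]
gripper_width: 0.271
grip_force: 59.9
```

Request:
{"name": "carry_out", "arguments": {"plan": [{"wx": 0, "wy": 0, "wz": 0, "dx": 0, "dy": 0, "dz": 0.002, "jaw": 0.01}, {"wx": 0, "wy": 0, "wz": 0, "dx": 0, "dy": 0, "dz": 0.001, "jaw": 0.01}, {"wx": 0, "wy": 0, "wz": 0, "dx": 0, "dy": 0, "dz": 0, "jaw": 0.01}], "squeeze": 110}}

```text
t: 16.85
eef_pos: [0.5824, 0.1297, 0.1062]
eef_rot: [3.139, -0.0, 1.572]
force: [-1.9, -0.0, 11.6]
gripper_width: 0.256
grip_force: 107.4
```

Request:
{"name": "carry_out", "arguments": {"plan": [{"wx": 0, "wy": 0, "wz": 0, "dx": 0, "dy": 0, "dz": 0.002, "jaw": 0.01}, {"wx": 0, "wy": 0, "wz": 0, "dx": 0, "dy": 0, "dz": 0, "jaw": 0.01}]}}

```text
t: 17.05
eef_pos: [0.5829, 0.1298, 0.1061]
eef_rot: [3.137, -0.0, 1.572]
force: [-4.3, -0.7, 21.8]
gripper_width: 0.256
grip_force: 108.8
```

Request:
{"name": "carry_out", "arguments": {"plan": [{"wx": 0, "wy": 0, "wz": 0, "dx": 0, "dy": 0, "dz": 0.0015, "jaw": 0.01}, {"wx": 0, "wy": 0, "wz": 0, "dx": 0, "dy": 0, "dz": 0, "jaw": 0.01}]}}

```text
t: 17.25
eef_pos: [0.5833, 0.1299, 0.1059]
eef_rot: [3.135, -0.0, 1.572]
force: [-5.3, -0.6, 28.6]
gripper_width: 0.251
grip_force: 109.4
```

Run:
```python
from h import *
s=status.state(); print(s["eef_pos"],s["force"],s["grip_force"])
f=cams.grab_frame("scene"); P,u,v=cloud(f)
Q=P[(np.hypot(P[:,0]-.58,P[:,1]-.1287)<.025)&(P[:,2]>.137)&(P[:,2]<.156)]; I=f["img"][v,u]
n=(np.hypot(P[:,0]-.58,P[:,1]-.1287)<.025)&(P[:,2]>.137)&(P[:,2]<.158)&(I[:,0].astype(int)-I[:,2]>35)
print(n.sum(),P[n].mean(0),P[n].max(0),v[n].min())
f2=cv2.cvtColor(cv2.imread("pics/scene5.png"),cv2.COLOR_BGR2RGB)
for im in (f2,f["img"]):
    w=im[130:150,200:225].astype(int); m=(w[...,0]-w[...,2])>35; r,c=np.nonzero(m); print(r+130,c+200)
```

```text
[0.58328671 0.12987231 0.10591895] [-5.30270105 -0.59119614 28.63123412] 109.40134540200233
9 [0.58075442 0.12532413 0.14567392] [0.58334075 0.12686527 0.15187423] 139
[139 139 139 140 140 140 141 141 141 141 142 142 142 142 143 143 143] [210 211 212 210 211 212 209 210 211 212 209 210 211 212 210 211 212]
[139 140 140 141 141 142 142 143 143] [213 213 214 213 214 213 214 213 214]
```

It is stiff at 28.6 N with no travel, and upright. It is at the stop, so I ease off, release and retreat.

Request:
{"name": "carry_out", "arguments": {"plan": [{"wx": 0, "wy": 0, "wz": 0, "dx": 0, "dy": 0, "dz": -0.0025, "jaw": 0.01}, {"wx": 0, "wy": 0, "wz": 0, "dx": 0, "dy": 0, "dz": -0.002, "jaw": 0.01}, {"wx": 0, "wy": 0, "wz": 0, "dx": 0, "dy": 0, "dz": 0, "jaw": 0.01}, {"wx": 0, "wy": 0, "wz": 0, "dx": 0, "dy": 0, "dz": 0, "jaw": 0.01}]}}

```text
t: 17.7
eef_pos: [0.5823, 0.1297, 0.1062]
eef_rot: [3.14, -0.0, 1.571]
force: [-0.2, 0.2, 9.0]
gripper_width: 0.251
grip_force: 108.9
```

Request:
{"name": "carry_out", "arguments": {"plan": [{"wx": 0, "wy": 0, "wz": 0, "dx": 0, "dy": 0, "dz": 0, "jaw": 0.06}, {"wx": 0, "wy": 0, "wz": 0, "dx": 0, "dy": 0, "dz": 0, "jaw": 0.06}, {"wx": 0, "wy": 0, "wz": 0, "dx": 0, "dy": 0, "dz": 0, "jaw": 0.06}, {"wx": 0, "wy": 0, "wz": 0, "dx": 0, "dy": 0, "dz": 0, "jaw": 0.06}, {"wx": 0, "wy": 0, "wz": 0, "dx": 0, "dy": 0, "dz": 0, "jaw": 0.06}, {"wx": 0, "wy": 0, "wz": 0, "dx": 0, "dy": 0, "dz": 0, "jaw": 0.06}, {"wx": 0, "wy": 0, "wz": 0, "dx": 0, "dy": 0, "dz": -0.03, "jaw": 0.06}, {"wx": 0, "wy": 0, "wz": 0, "dx": 0, "dy": 0, "dz": -0.04, "jaw": 0.06}, {"wx": 0, "wy": 0, "wz": 0, "dx": 0, "dy": 0, "dz": -0.04, "jaw": 0.06}, {"wx": 0, "wy": 0, "wz": 0, "dx": 0, "dy": 0, "dz": 0, "jaw": 0.06}, {"wx": 0, "wy": 0, "wz": 0, "dx": -0.03, "dy": -0.03, "dz": 0, "jaw": 0.03}, {"wx": 0, "wy": 0, "wz": 0, "dx": -0.03, "dy": -0.03, "dz": 0, "jaw": 0.03}, {"wx": 0, "wy": 0, "wz": 0, "dx": -0.03, "dy": -0.03, "dz": 0, "jaw": 0.03}, {"wx": 0, "wy": 0, "wz": 0, "dx": 0, "dy": 0, "dz": 0, "jaw": 0.03}]}}

```text
t: 19.1
eef_pos: [0.4878, 0.0374, 0.2143]
eef_rot: [-3.138, 0.001, 1.569]
force: [-0.0, -0.4, 0.4]
gripper_width: 0.351
grip_force: 0.0
```

Run:
```python
from h import *
np.set_printoptions(precision=4,suppress=True)
s=status.state(); print(s["t"],s["eef_pos"],s["eef_rot"],s["force"])
for c in ("scene","top"):
    f=cams.grab_frame(c); P,u,v=cloud(f); I=f["img"][v,u].astype(int)
    n=(np.hypot(P[:,0]-.58,P[:,1]-.1287)<.025)
    b=n&(P[:,2]>.143)&(P[:,2]<.158)&(I[:,0]-I[:,2]>35)
    print(c,b.sum(),P[b].mean(0) if b.any() else "",P[b].max(0) if b.any() else "")
    for z in (.088,.112,.136):
        Q=P[n&(abs(P[:,2]-z)<.005)]
        if len(Q): print(z,len(Q),Q.min(0)[:2],Q.max(0)[:2])
    save(f,c+"7.png")
```

```text
19.1 [0.4878 0.0374 0.2143] [-3.1384  0.001   1.5689] [-0.0431 -0.4261  0.4174]
scene 17 [0.5782 0.1263 0.1518] [0.583  0.1325 0.1569]
0.088 19 [0.5648 0.1132] [0.5826 0.1333]
0.112 32 [0.5662 0.1142] [0.5862 0.1321]
0.136 35 [0.5664 0.1149] [0.5866 0.1334]
top 0
```

Run:
```python
from h import *
f=cams.grab_frame("scene")
for im in (cv2.cvtColor(cv2.imread("pics/scene5.png"),cv2.COLOR_BGR2RGB),f["img"]):
    w=im[130:150,200:225].astype(int); m=(w[...,0]-w[...,2])>35; r,c=np.nonzero(m); print(sorted(set(r+130)),c.mean()+200)
for z in (.142,.152,.156): print(z,proj(f,[.581,.1293,z]),proj(f,[.5735,.1267,z]))
cv2.imwrite("pics/s8.png",cv2.cvtColor(cv2.resize(f["img"][120:190,180:260],None,fx=8,fy=8,interpolation=3),cv2.COLOR_RGB2BGR))
```

```text
[np.int64(139), np.int64(140), np.int64(141), np.int64(142), np.int64(143)] 210.76470588235293
[np.int64(137), np.int64(138), np.int64(139), np.int64(140), np.int64(141)] 212.42105263157896
0.142 [212.53703437 142.21826344] [211.07649999 143.13639622]
0.152 [212.35958848 138.52597126] [210.89054964 139.42273004]
0.156 [212.28811878 137.03883073] [210.81565099 137.92690834]
```

View pics/s8.png

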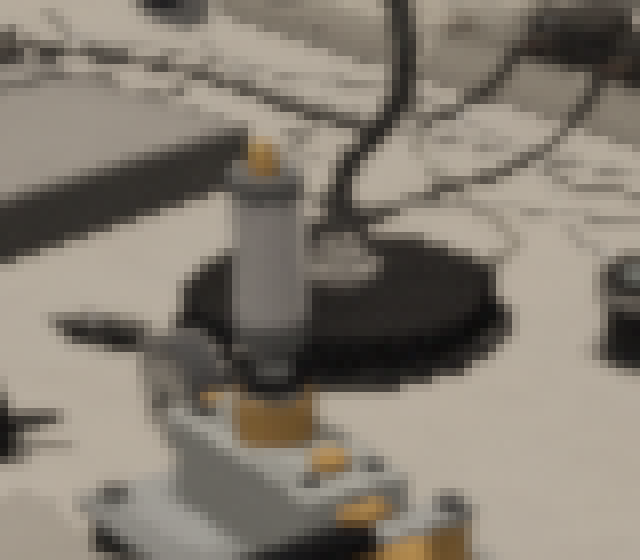

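The tube is upright now, but a little bare stem shows above the collet (crop ≈(275,365)) and the nozzle is 2 rows higher, so it sits about 3 mm high. Shut fingertips pushing down on the nozzle will give a purely axial push.

Request:
{"name": "carry_out", "arguments": {"plan": [{"wx": 0, "wy": 0, "wz": 0, "dx": 0.0305, "dy": 0.0305, "dz": 0, "jaw": 0.0}, {"wx": 0, "wy": 0, "wz": 0, "dx": 0.0305, "dy": 0.0305, "dz": 0, "jaw": 0.0}, {"wx": 0, "wy": 0, "wz": 0, "dx": 0.0305, "dy": 0.0305, "dz": 0, "jaw": 0.0}, {"wx": 0, "wy": 0, "wz": 0, "dx": 0, "dy": 0, "dz": 0.02, "jaw": 0.0}, {"wx": 0, "wy": 0, "wz": 0, "dx": 0, "dy": 0, "dz": 0.018, "jaw": 0.0}, {"wx": 0, "wy": 0, "wz": 0, "dx": 0, "dy": 0, "dz": 0, "jaw": 0.0}, {"wx": 0, "wy": 0, "wz": 0, "dx": 0, "dy": 0, "dz": 0, "jaw": 0.0}, {"wx": 0, "wy": 0, "wz": 0, "dx": 0, "dy": 0, "dz": 0, "jaw": 0.0}], "squeeze": 60}}

```text
t: 20.05
eef_pos: [0.5838, 0.1315, 0.178]
eef_rot: [3.14, -0.0, 1.572]
force: [-0.0, -0.1, 0.2]
gripper_width: 0.001
grip_force: 0.0
```

Request:
{"name": "carry_out", "arguments": {"plan": [{"wx": 0, "wy": 0, "wz": 0, "dx": -0.0025, "dy": -0.0035, "dz": 0, "jaw": 0.0}, {"wx": 0, "wy": 0, "wz": 0, "dx": 0, "dy": 0, "dz": 0.006, "jaw": 0.0}, {"wx": 0, "wy": 0, "wz": 0, "dx": 0, "dy": 0, "dz": 0.003, "jaw": 0.0}, {"wx": 0, "wy": 0, "wz": 0, "dx": 0, "dy": 0, "dz": 0.002, "jaw": 0.0}, {"wx": 0, "wy": 0, "wz": 0, "dx": 0, "dy": 0, "dz": 0, "jaw": 0.0}]}}

```text
t: 20.55
eef_pos: [0.5792, 0.1286, 0.1656]
eef_rot: [-3.141, 0.0, 1.571]
force: [-1.0, -1.2, 0.3]
gripper_width: 0.001
grip_force: 0.0
```

Request:
{"name": "carry_out", "arguments": {"plan": [{"wx": 0, "wy": 0, "wz": 0, "dx": 0, "dy": 0, "dz": 0.002, "jaw": 0.0}, {"wx": 0, "wy": 0, "wz": 0, "dx": 0, "dy": 0, "dz": 0, "jaw": 0.0}]}}

```text
t: 20.75
eef_pos: [0.5794, 0.1287, 0.1638]
eef_rot: [-3.141, -0.0, 1.571]
force: [0.2, -0.3, 0.6]
gripper_width: 0.001
grip_force: 0.0
```

Request:
{"name": "carry_out", "arguments": {"plan": [{"wx": 0, "wy": 0, "wz": 0, "dx": 0, "dy": 0, "dz": 0.0015, "jaw": 0.0}, {"wx": 0, "wy": 0, "wz": 0, "dx": 0, "dy": 0, "dz": 0, "jaw": 0.0}]}}

```text
t: 20.95
eef_pos: [0.5793, 0.1287, 0.1623]
eef_rot: [-3.141, 0.0, 1.572]
force: [0.2, 0.2, -0.2]
gripper_width: 0.002
grip_force: 0.0
```

Request:
{"name": "carry_out", "arguments": {"plan": [{"wx": 0, "wy": 0, "wz": 0, "dx": 0, "dy": 0, "dz": 0.001, "jaw": 0.0}, {"wx": 0, "wy": 0, "wz": 0, "dx": 0, "dy": 0, "dz": 0, "jaw": 0.0}]}}

```text
t: 21.15
eef_pos: [0.5794, 0.1287, 0.1614]
eef_rot: [-3.141, 0.0, 1.572]
force: [0.6, 0.8, -0.7]
gripper_width: 0.003
grip_force: 0.0
```

Request:
{"name": "carry_out", "arguments": {"plan": [{"wx": 0, "wy": 0, "wz": 0, "dx": 0, "dy": 0, "dz": 0.001, "jaw": 0.0}, {"wx": 0, "wy": 0, "wz": 0, "dx": 0, "dy": 0, "dz": 0, "jaw": 0.0}]}}

```text
t: 21.35
eef_pos: [0.5793, 0.1287, 0.1604]
eef_rot: [-3.141, -0.0, 1.571]
force: [0.6, 0.9, -0.9]
gripper_width: -0.004
grip_force: 0.0
```

Request:
{"name": "carry_out", "arguments": {"plan": [{"wx": 0, "wy": 0, "wz": 0, "dx": 0, "dy": 0, "dz": 0.001, "jaw": 0.0}, {"wx": 0, "wy": 0, "wz": 0, "dx": 0, "dy": 0, "dz": 0, "jaw": 0.0}]}}

```text
t: 21.55
eef_pos: [0.5793, 0.1287, 0.1594]
eef_rot: [-3.141, 0.0, 1.572]
force: [0.2, -0.0, 0.7]
gripper_width: -0.0
grip_force: 0.0
```

Request:
{"name": "carry_out", "arguments": {"plan": [{"wx": 0, "wy": 0, "wz": 0, "dx": 0, "dy": 0, "dz": 0.001, "jaw": 0.0}, {"wx": 0, "wy": 0, "wz": 0, "dx": 0, "dy": 0, "dz": 0, "jaw": 0.0}]}}

```text
t: 21.75
eef_pos: [0.5794, 0.1286, 0.1584]
eef_rot: [-3.141, 0.0, 1.571]
force: [0.6, -0.1, -0.1]
gripper_width: -0.001
grip_force: 0.0
```

Request:
{"name": "carry_out", "arguments": {"plan": [{"wx": 0, "wy": 0, "wz": 0, "dx": 0, "dy": 0, "dz": 0.001, "jaw": 0.0}, {"wx": 0, "wy": 0, "wz": 0, "dx": 0, "dy": 0, "dz": 0, "jaw": 0.0}]}}

```text
t: 21.95
eef_pos: [0.5794, 0.1287, 0.1574]
eef_rot: [-3.141, -0.0, 1.571]
force: [-0.2, 0.1, -0.6]
gripper_width: -0.001
grip_force: 0.0
```

Run:
```python
from h import *
s=status.state(); print(s["eef_pos"],s["force"])
f=cams.grab_frame("scene")
cv2.imwrite("pics/s9.png",cv2.cvtColor(cv2.resize(f["img"][110:190,175:255],None,fx=7,fy=7,interpolation=3),cv2.COLOR_RGB2BGR))
```

```text
[0.57936093 0.12865285 0.15736691] [-0.23066503  0.0604681  -0.60288885]
```

View pics/s9.png

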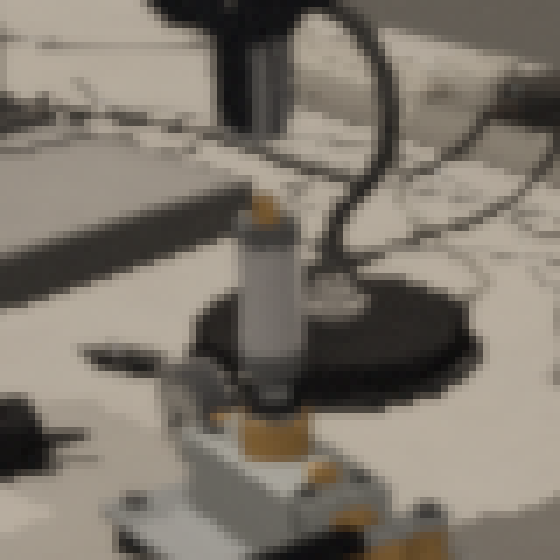

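The fingertips end at crop row ≈137, while the nozzle tip is at row ≈192, so about 20 mm remain. The tips sit higher than I assumed. I keep descending in steps with the force watched.

Request:
{"name": "carry_out", "arguments": {"plan": [{"wx": 0, "wy": 0, "wz": 0, "dx": 0, "dy": 0, "dz": 0.004, "jaw": 0.0}, {"wx": 0, "wy": 0, "wz": 0, "dx": 0, "dy": 0, "dz": 0.004, "jaw": 0.0}, {"wx": 0, "wy": 0, "wz": 0, "dx": 0, "dy": 0, "dz": 0.002, "jaw": 0.0}, {"wx": 0, "wy": 0, "wz": 0, "dx": 0, "dy": 0, "dz": 0, "jaw": 0.0}]}}

```text
t: 22.4
eef_pos: [0.5791, 0.1287, 0.1469]
eef_rot: [-3.14, 0.0, 1.572]
force: [-0.1, 0.9, 0.4]
gripper_width: 0.006
grip_force: 0.0
```

Run:
```python
from h import *
np.set_printoptions(precision=4,suppress=True)
s=status.state(); print(s["eef_pos"],s["force"])
e=np.array(s["eef_pos"])
f=cams.grab_frame("scene");P,u,v=cloud(f)
print(proj(f,e+[0,0,-.008]),proj(f,e))
for r in range(118,146):
    m=(v==r)&(u>203)&(u<221)&(np.hypot(P[:,0]-e[0],P[:,1]-e[1])<.03)
    if m.any(): print(r,m.sum(),P[m].mean(0),f["img"][r,212])
```

```text
[0.5791 0.1287 0.1469] [-0.0704  0.8688  0.3786]
[212.2136 143.6057] [212.0704 140.6595]
118 11 [0.57   0.1183 0.21  ] [17 15 18]
119 12 [0.5713 0.1221 0.2066] [25 24 25]
120 12 [0.572  0.1228 0.2038] [51 49 47]
121 12 [0.5715 0.1224 0.2014] [71 68 64]
122 12 [0.5713 0.1224 0.1989] [78 75 72]
123 12 [0.5717 0.123  0.1961] [80 76 72]
124 12 [0.5716 0.1231 0.1936] [80 76 73]
125 12 [0.5713 0.123  0.1911] [80 77 74]
126 12 [0.5713 0.1231 0.1885] [81 78 74]
127 12 [0.5713 0.1233 0.1859] [81 77 73]
128 12 [0.5711 0.1232 0.1834] [80 77 73]
129 12 [0.5711 0.1235 0.1807] [80 78 74]
130 12 [0.5711 0.1237 0.1781] [80 77 73]
131 10 [0.57   0.1226 0.176 ] [78 75 71]
132 9 [0.5718 0.1229 0.1729] [76 74 70]
133 9 [0.5723 0.1237 0.17  ] [82 79 75]
134 4 [0.5713 0.1247 0.1674] [107 102  93]
137 3 [0.5801 0.1294 0.1563] [145 131 112]
138 3 [0.5777 0.1269 0.1547] [120  96  65]
139 4 [0.5786 0.1261 0.152 ] [108  81  44]
140 8 [0.5795 0.1274 0.1488] [105  78  43]
141 10 [0.5783 0.1262 0.1467] [99 75 45]
142 10 [0.5743 0.1219 0.146 ] [76 65 54]
143 10 [0.5732 0.1208 0.1438] [62 60 56]
144 10 [0.5733 0.1211 0.141 ] [59 58 56]
145 10 [0.5734 0.1214 0.1382] [77 74 70]
```

Depth shows the shut tips at TCP + 20 mm, not 8 mm below it. The earlier grip was therefore high on the body, which explains the lean. Nozzle contact is due at TCP ≈ 0.136.

Request:
{"name": "carry_out", "arguments": {"plan": [{"wx": 0, "wy": 0, "wz": 0, "dx": 0, "dy": 0, "dz": 0.004, "jaw": 0.0}, {"wx": 0, "wy": 0, "wz": 0, "dx": 0, "dy": 0, "dz": 0.004, "jaw": 0.0}, {"wx": 0, "wy": 0, "wz": 0, "dx": 0, "dy": 0, "dz": 0.002, "jaw": 0.0}, {"wx": 0, "wy": 0, "wz": 0, "dx": 0, "dy": 0, "dz": 0, "jaw": 0.0}]}}

```text
t: 22.85
eef_pos: [0.5793, 0.1287, 0.1371]
eef_rot: [-3.141, 0.0, 1.572]
force: [0.5, 0.4, -0.2]
gripper_width: 0.003
grip_force: 0.0
```

Request:
{"name": "carry_out", "arguments": {"plan": [{"wx": 0, "wy": 0, "wz": 0, "dx": 0, "dy": 0, "dz": 0.0015, "jaw": 0.0}, {"wx": 0, "wy": 0, "wz": 0, "dx": 0, "dy": 0, "dz": 0, "jaw": 0.0}]}}

```text
t: 23.05
eef_pos: [0.5799, 0.1287, 0.1365]
eef_rot: [3.14, -0.0, 1.572]
force: [-0.3, -0.1, 2.0]
gripper_width: -0.0
grip_force: 1.2
```

Request:
{"name": "carry_out", "arguments": {"plan": [{"wx": 0, "wy": 0, "wz": 0, "dx": 0, "dy": 0, "dz": 0.0015, "jaw": 0.0}, {"wx": 0, "wy": 0, "wz": 0, "dx": 0, "dy": 0, "dz": 0, "jaw": 0.0}]}}

```text
t: 23.25
eef_pos: [0.5802, 0.1287, 0.1354]
eef_rot: [3.139, -0.0, 1.572]
force: [0.0, -1.0, 3.8]
gripper_width: 0.001
grip_force: 2.2
```

Request:
{"name": "carry_out", "arguments": {"plan": [{"wx": 0, "wy": 0, "wz": 0, "dx": 0, "dy": 0, "dz": 0.0015, "jaw": 0.0}, {"wx": 0, "wy": 0, "wz": 0, "dx": 0, "dy": 0, "dz": 0, "jaw": 0.0}]}}

```text
t: 23.45
eef_pos: [0.5799, 0.1287, 0.1336]
eef_rot: [3.14, -0.0, 1.572]
force: [-0.3, 0.8, 6.5]
gripper_width: 0.003
grip_force: 3.5
```

Request:
{"name": "carry_out", "arguments": {"plan": [{"wx": 0, "wy": 0, "wz": 0, "dx": 0, "dy": 0, "dz": 0.0015, "jaw": 0.0}, {"wx": 0, "wy": 0, "wz": 0, "dx": 0, "dy": 0, "dz": 0, "jaw": 0.0}]}}

```text
t: 23.65
eef_pos: [0.5811, 0.1287, 0.1334]
eef_rot: [3.137, -0.0, 1.572]
force: [0.5, 0.4, 9.2]
gripper_width: -0.002
grip_force: 5.0
```

Request:
{"name": "carry_out", "arguments": {"plan": [{"wx": 0, "wy": 0, "wz": 0, "dx": 0, "dy": 0, "dz": 0.001, "jaw": 0.0}, {"wx": 0, "wy": 0, "wz": 0, "dx": 0, "dy": 0, "dz": 0, "jaw": 0.0}]}}

```text
t: 23.85
eef_pos: [0.5818, 0.1287, 0.1332]
eef_rot: [3.135, -0.0, 1.572]
force: [0.0, -0.3, 13.2]
gripper_width: -0.002
grip_force: 6.6
```

Request:
{"name": "carry_out", "arguments": {"plan": [{"wx": 0, "wy": 0, "wz": 0, "dx": 0, "dy": 0, "dz": 0.001, "jaw": 0.0}, {"wx": 0, "wy": 0, "wz": 0, "dx": 0, "dy": 0, "dz": 0, "jaw": 0.0}]}}

```text
t: 24.05
eef_pos: [0.5824, 0.1288, 0.133]
eef_rot: [3.134, -0.0, 1.572]
force: [0.5, -0.3, 15.8]
gripper_width: -0.003
grip_force: 8.0
```

Request:
{"name": "carry_out", "arguments": {"plan": [{"wx": 0, "wy": 0, "wz": 0, "dx": 0, "dy": 0, "dz": 0.001, "jaw": 0.0}, {"wx": 0, "wy": 0, "wz": 0, "dx": 0, "dy": 0, "dz": 0, "jaw": 0.0}]}}

```text
t: 24.25
eef_pos: [0.5824, 0.1287, 0.1319]
eef_rot: [3.134, -0.0, 1.572]
force: [0.7, -1.2, 14.6]
gripper_width: -0.004
grip_force: 7.2
```

Request:
{"name": "carry_out", "arguments": {"plan": [{"wx": 0, "wy": 0, "wz": 0, "dx": 0, "dy": 0, "dz": 0.001, "jaw": 0.0}, {"wx": 0, "wy": 0, "wz": 0, "dx": 0, "dy": 0, "dz": 0, "jaw": 0.0}]}}

```text
t: 24.45
eef_pos: [0.5825, 0.1287, 0.1312]
eef_rot: [3.133, -0.0, 1.572]
force: [0.6, 0.1, 16.0]
gripper_width: 0.002
grip_force: 8.5
```

Request:
{"name": "carry_out", "arguments": {"plan": [{"wx": 0, "wy": 0, "wz": 0, "dx": 0, "dy": 0, "dz": 0.001, "jaw": 0.0}, {"wx": 0, "wy": 0, "wz": 0, "dx": 0, "dy": 0, "dz": 0, "jaw": 0.0}]}}

```text
t: 24.65
eef_pos: [0.5832, 0.1287, 0.131]
eef_rot: [3.131, -0.0, 1.572]
force: [0.0, 0.0, 20.3]
gripper_width: 0.004
grip_force: 10.2
```

Request:
{"name": "carry_out", "arguments": {"plan": [{"wx": 0, "wy": 0, "wz": 0, "dx": 0, "dy": 0, "dz": 0.001, "jaw": 0.0}, {"wx": 0, "wy": 0, "wz": 0, "dx": 0, "dy": 0, "dz": 0, "jaw": 0.0}]}}

```text
t: 24.85
eef_pos: [0.584, 0.1288, 0.1309]
eef_rot: [3.129, -0.0, 1.572]
force: [0.4, -0.2, 23.5]
gripper_width: -0.003
grip_force: 11.8
```

Request:
{"name": "carry_out", "arguments": {"plan": [{"wx": 0, "wy": 0, "wz": 0, "dx": 0, "dy": 0, "dz": 0.001, "jaw": 0.0}, {"wx": 0, "wy": 0, "wz": 0, "dx": 0, "dy": 0, "dz": 0, "jaw": 0.0}]}}

```text
t: 25.05
eef_pos: [0.5847, 0.1288, 0.1308]
eef_rot: [3.128, -0.0, 1.571]
force: [0.1, -0.3, 27.3]
gripper_width: -0.004
grip_force: 13.5
```

There were 5.5 mm of extra travel, then a dead stop at 27 N. I lift off and check that it stays.

Request:
{"name": "carry_out", "arguments": {"plan": [{"wx": 0, "wy": 0, "wz": 0, "dx": 0, "dy": 0, "dz": -0.004, "jaw": 0.0}, {"wx": 0, "wy": 0, "wz": 0, "dx": 0, "dy": 0, "dz": -0.01, "jaw": 0.0}, {"wx": 0, "wy": 0, "wz": 0, "dx": 0, "dy": 0, "dz": -0.03, "jaw": 0.0}, {"wx": 0, "wy": 0, "wz": 0, "dx": 0, "dy": 0, "dz": -0.04, "jaw": 0.0}, {"wx": 0, "wy": 0, "wz": 0, "dx": -0.03, "dy": -0.03, "dz": 0, "jaw": 0.0}, {"wx": 0, "wy": 0, "wz": 0, "dx": -0.03, "dy": -0.03, "dz": 0, "jaw": 0.0}, {"wx": 0, "wy": 0, "wz": 0, "dx": -0.03, "dy": -0.03, "dz": 0, "jaw": 0.0}, {"wx": 0, "wy": 0, "wz": 0, "dx": 0, "dy": 0, "dz": 0, "jaw": 0.0}]}}

```text
t: 25.85
eef_pos: [0.4853, 0.0364, 0.2078]
eef_rot: [-3.137, 0.001, 1.569]
force: [-0.4, -0.2, -0.2]
gripper_width: -0.004
grip_force: 0.0
```

Run:
```python
from h import *
np.set_printoptions(precision=4,suppress=True)
s=status.state(); print(s["t"],s["eef_pos"],s["eef_rot"])
f=cams.grab_frame("scene");P,u,v=cloud(f)
for c in range(205,219,1):
    pass
for r in range(136,170):
    m=(v==r)&(u>203)&(u<221)&(np.hypot(P[:,0]-.58,P[:,1]-.1287)<.03)
    if m.any() and (r<146 or r>158): print(r,m.sum(),P[m].mean(0),u[m].mean(),f["img"][r,213])
cv2.imwrite("pics/s10.png",cv2.cvtColor(cv2.resize(f["img"][120:190,180:260],None,fx=8,fy=8,interpolation=3),cv2.COLOR_RGB2BGR))
```

```text
25.85 [0.4853 0.0364 0.2078] [-3.137   0.0009  1.569 ]
139 2 [0.5794 0.1271 0.1516] 212.5 [165 139 108]
140 4 [0.5786 0.1264 0.1493] 212.5 [151 118  72]
141 4 [0.5785 0.1264 0.1466] 212.5 [141 108  60]
142 8 [0.5804 0.1287 0.1429] 212.5 [132  99  55]
143 10 [0.5773 0.1254 0.1417] 212.5 [105  84  56]
144 10 [0.5743 0.1222 0.1405] 212.5 [97 89 80]
145 10 [0.5735 0.1215 0.1382] 212.5 [75 73 68]
159 9 [0.5729 0.1215 0.0997] 213.0 [119 113 107]
160 9 [0.573  0.1219 0.0967] 213.0 [120 113 107]
161 9 [0.573  0.1221 0.0939] 213.0 [118 112 107]
162 9 [0.5729 0.1222 0.091 ] 213.0 [104  98  95]
163 10 [0.5742 0.1218 0.0879] 213.5 [76 73 70]
164 9 [0.5718 0.1213 0.0859] 213.0 [63 61 58]
165 8 [0.574  0.122  0.0822] 213.5 [59 58 55]
166 9 [0.5772 0.1277 0.0768] 213.0 [52 51 48]
167 9 [0.5734 0.1237 0.0762] 213.0 [36 35 34]
168 10 [0.574  0.1225 0.0734] 213.5 [27 25 25]
169 10 [0.5733 0.122  0.0709] 213.5 [55 50 45]
```

View pics/s10.png

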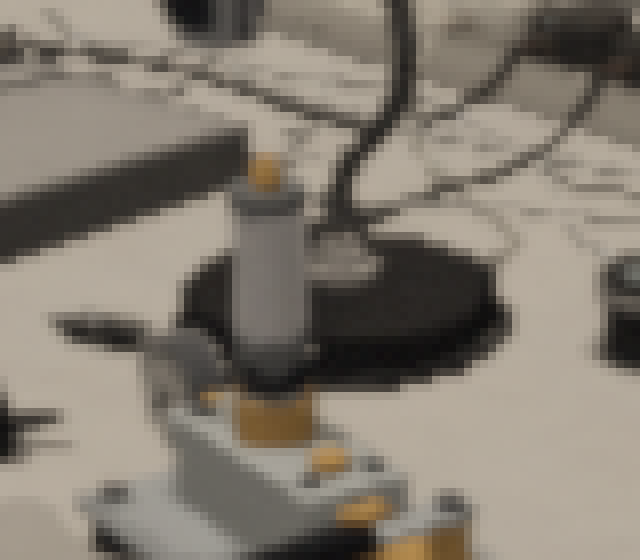

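The tube is upright and stays down: nozzle at z ≈ 0.151–0.152 (crop row ≈155), cap close to the collet. Now the lever. Stem is at ≈(0.558, 0.025), grip at ≈(0.499, 0.0375), and station yaw ≈ -12.4°. I turn the tool to match.

Request:
{"name": "carry_out", "arguments": {"plan": [{"wx": 0, "wy": 0, "wz": 8.5, "dx": 0, "dy": 0, "dz": 0, "jaw": 0.045}, {"wx": 0, "wy": 0, "wz": 8.5, "dx": 0, "dy": 0, "dz": 0, "jaw": 0.045}, {"wx": 0, "wy": 0, "wz": 8.5, "dx": 0, "dy": 0, "dz": 0, "jaw": 0.045}, {"wx": 0, "wy": 0, "wz": 8.5, "dx": 0, "dy": 0, "dz": 0, "jaw": 0.045}, {"wx": 0, "wy": 0, "wz": 8.5, "dx": 0, "dy": 0, "dz": 0, "jaw": 0.045}, {"wx": 0, "wy": 0, "wz": 8.5, "dx": 0, "dy": 0, "dz": 0, "jaw": 0.045}, {"wx": 0, "wy": 0, "wz": 8.5, "dx": 0, "dy": 0, "dz": 0, "jaw": 0.045}, {"wx": 0, "wy": 0, "wz": 8.5, "dx": 0, "dy": 0, "dz": 0, "jaw": 0.045}, {"wx": 0, "wy": 0, "wz": 8.5, "dx": 0, "dy": 0, "dz": 0, "jaw": 0.045}, {"wx": 0, "wy": 0, "wz": 8.5, "dx": 0, "dy": 0, "dz": 0, "jaw": 0.045}, {"wx": 0, "wy": 0, "wz": 8.5, "dx": 0, "dy": 0, "dz": 0, "jaw": 0.045}, {"wx": 0, "wy": 0, "wz": 8.5, "dx": 0, "dy": 0, "dz": 0, "jaw": 0.045}, {"wx": 0, "wy": 0, "wz": 0, "dx": 0, "dy": 0, "dz": 0, "jaw": 0.045}, {"wx": 0, "wy": 0, "wz": 0, "dx": 0, "dy": 0, "dz": 0, "jaw": 0.045}], "squeeze": 25}}

```text
t: 27.3
eef_pos: [0.4897, 0.0391, 0.2082]
eef_rot: [-3.141, 0.001, -0.204]
force: [0.4, -0.6, -0.5]
gripper_width: 0.525
grip_force: 0.0
```

Request:
{"name": "carry_out", "arguments": {"plan": [{"wx": 0, "wy": 0, "wz": 0.7, "dx": 0.0094, "dy": -0.0005, "dz": 0.03, "jaw": 0.045}, {"wx": 0, "wy": 0, "wz": 0, "dx": 0, "dy": 0, "dz": 0.035, "jaw": 0.045}, {"wx": 0, "wy": 0, "wz": 0, "dx": 0, "dy": 0, "dz": 0.035, "jaw": 0.045}, {"wx": 0, "wy": 0, "wz": 0, "dx": 0, "dy": 0, "dz": 0.02, "jaw": 0.045}, {"wx": 0, "wy": 0, "wz": 0, "dx": 0, "dy": 0, "dz": 0.02, "jaw": 0.045}, {"wx": 0, "wy": 0, "wz": 0, "dx": 0, "dy": 0, "dz": 0.015, "jaw": 0.045}, {"wx": 0, "wy": 0, "wz": 0, "dx": 0, "dy": 0, "dz": 0.01, "jaw": 0.045}, {"wx": 0, "wy": 0, "wz": 0, "dx": 0, "dy": 0, "dz": 0, "jaw": 0.045}, {"wx": 0, "wy": 0, "wz": 0, "dx": 0, "dy": 0, "dz": 0, "jaw": 0.045}]}}

```text
t: 28.2
eef_pos: [0.4992, 0.0372, 0.0438]
eef_rot: [-3.142, -0.0, -0.22]
force: [-1.0, -0.3, -0.3]
gripper_width: 0.529
grip_force: 0.0
```

Request:
{"name": "carry_out", "arguments": {"plan": [{"wx": 0, "wy": 0, "wz": 0, "dx": 0, "dy": 0, "dz": 0.004, "jaw": 0.045}, {"wx": 0, "wy": 0, "wz": 0, "dx": 0, "dy": 0, "dz": 0, "jaw": 0.0}, {"wx": 0, "wy": 0, "wz": 0, "dx": 0, "dy": 0, "dz": 0, "jaw": 0.0}, {"wx": 0, "wy": 0, "wz": 0, "dx": 0, "dy": 0, "dz": 0, "jaw": 0.0}, {"wx": 0, "wy": 0, "wz": 0, "dx": 0, "dy": 0, "dz": 0, "jaw": 0.0}, {"wx": 0, "wy": 0, "wz": 0, "dx": 0, "dy": 0, "dz": 0, "jaw": 0.0}, {"wx": 0, "wy": 0, "wz": 0, "dx": 0, "dy": 0, "dz": 0, "jaw": 0.0}]}}

```text
t: 28.9
eef_pos: [0.4988, 0.0372, 0.0399]
eef_rot: [-3.142, -0.0, -0.221]
force: [-3.4, -0.9, 6.0]
gripper_width: 0.141
grip_force: 29.1
```

Request:
{"name": "carry_out", "arguments": {"plan": [{"wx": 0, "wy": 0, "wz": -5, "dx": 0.00023, "dy": 0.00523, "dz": 0, "jaw": 0.0}, {"wx": 0, "wy": 0, "wz": -5, "dx": 0.00023, "dy": 0.00523, "dz": 0, "jaw": 0.0}, {"wx": 0, "wy": 0, "wz": -5, "dx": 0.00023, "dy": 0.00523, "dz": 0, "jaw": 0.0}, {"wx": 0, "wy": 0, "wz": -5, "dx": 0.00023, "dy": 0.00523, "dz": 0, "jaw": 0.0}, {"wx": 0, "wy": 0, "wz": -5, "dx": 0.00023, "dy": 0.00523, "dz": 0, "jaw": 0.0}, {"wx": 0, "wy": 0, "wz": -5, "dx": 0.00023, "dy": 0.00523, "dz": 0, "jaw": 0.0}, {"wx": 0, "wy": 0, "wz": -5, "dx": 0.00023, "dy": 0.00523, "dz": 0, "jaw": 0.0}, {"wx": 0, "wy": 0, "wz": -5, "dx": 0.00023, "dy": 0.00523, "dz": 0, "jaw": 0.0}, {"wx": 0, "wy": 0, "wz": -5, "dx": 0.00023, "dy": 0.00523, "dz": 0, "jaw": 0.0}, {"wx": 0, "wy": 0, "wz": 0, "dx": 0, "dy": 0, "dz": 0, "jaw": 0.0}]}}

```text
t: 29.9
eef_pos: [0.5072, -0.0091, 0.0399]
eef_rot: [3.14, -0.0, 0.565]
force: [-3.2, -2.8, 6.2]
gripper_width: 0.141
grip_force: 29.1
```

Request:
{"name": "carry_out", "arguments": {"plan": [{"wx": 0, "wy": 0, "wz": -5, "dx": 0.00023, "dy": 0.00523, "dz": 0, "jaw": 0.0}, {"wx": 0, "wy": 0, "wz": -5, "dx": 0.00023, "dy": 0.00523, "dz": 0, "jaw": 0.0}, {"wx": 0, "wy": 0, "wz": -5, "dx": 0.00023, "dy": 0.00523, "dz": 0, "jaw": 0.0}, {"wx": 0, "wy": 0, "wz": -5, "dx": 0.00023, "dy": 0.00523, "dz": 0, "jaw": 0.0}, {"wx": 0, "wy": 0, "wz": -5, "dx": 0.00023, "dy": 0.00523, "dz": 0, "jaw": 0.0}, {"wx": 0, "wy": 0, "wz": -5, "dx": 0.00023, "dy": 0.00523, "dz": 0, "jaw": 0.0}, {"wx": 0, "wy": 0, "wz": -5, "dx": 0.00023, "dy": 0.00523, "dz": 0, "jaw": 0.0}, {"wx": 0, "wy": 0, "wz": -5, "dx": 0.00023, "dy": 0.00523, "dz": 0, "jaw": 0.0}, {"wx": 0, "wy": 0, "wz": -5, "dx": 0.00023, "dy": 0.00523, "dz": 0, "jaw": 0.0}, {"wx": 0, "wy": 0, "wz": 0, "dx": 0, "dy": 0, "dz": 0, "jaw": 0.0}]}}

```text
t: 30.9
eef_pos: [0.5458, -0.036, 0.04]
eef_rot: [3.139, 0.002, 1.349]
force: [0.1, -6.6, 3.5]
gripper_width: 0.14
grip_force: 28.7
```

Request:
{"name": "carry_out", "arguments": {"plan": [{"wx": 0, "wy": 0, "wz": -1, "dx": 0.0, "dy": 0.0015, "dz": 0, "jaw": 0.0}, {"wx": 0, "wy": 0, "wz": -1, "dx": 0.0, "dy": 0.0015, "dz": 0, "jaw": 0.0}, {"wx": 0, "wy": 0, "wz": 0, "dx": 0, "dy": 0, "dz": 0, "jaw": 0.0}]}}

```text
t: 31.2
eef_pos: [0.5461, -0.036, 0.0398]
eef_rot: [-3.14, 0.001, 1.382]
force: [-5.5, -5.4, 8.4]
gripper_width: 0.142
grip_force: 30.9
```

Request:
{"name": "carry_out", "arguments": {"plan": [{"wx": 0, "wy": 0, "wz": 0, "dx": 0.0, "dy": 0.0015, "dz": 0, "jaw": 0.0}, {"wx": 0, "wy": 0, "wz": 0, "dx": 0.0, "dy": 0.0015, "dz": 0, "jaw": 0.0}, {"wx": 0, "wy": 0, "wz": 0, "dx": 0, "dy": 0, "dz": 0, "jaw": 0.0}]}}

```text
t: 31.5
eef_pos: [0.5462, -0.036, 0.0396]
eef_rot: [-3.134, 0.002, 1.382]
force: [-13.7, -5.5, 14.2]
gripper_width: 0.142
grip_force: 31.3
```

It is hard against the open stop (13.7 N, no motion). I ease partly, open, and lift away.

Request:
{"name": "carry_out", "arguments": {"plan": [{"wx": 0, "wy": 0, "wz": 0, "dx": 0, "dy": -0.002, "dz": 0, "jaw": 0.0}, {"wx": 0, "wy": 0, "wz": 0, "dx": 0, "dy": 0, "dz": 0, "jaw": 0.045}, {"wx": 0, "wy": 0, "wz": 0, "dx": 0, "dy": 0, "dz": 0, "jaw": 0.045}, {"wx": 0, "wy": 0, "wz": 0, "dx": 0, "dy": 0, "dz": 0, "jaw": 0.045}, {"wx": 0, "wy": 0, "wz": 0, "dx": 0, "dy": 0, "dz": 0, "jaw": 0.045}, {"wx": 0, "wy": 0, "wz": 0, "dx": 0, "dy": 0, "dz": 0, "jaw": 0.045}, {"wx": 0, "wy": 0, "wz": 0, "dx": 0, "dy": 0, "dz": -0.03, "jaw": 0.045}, {"wx": 0, "wy": 0, "wz": 0, "dx": 0, "dy": 0, "dz": -0.04, "jaw": 0.045}, {"wx": 0, "wy": 0, "wz": 0, "dx": 0, "dy": 0, "dz": -0.04, "jaw": 0.045}, {"wx": 0, "wy": 0, "wz": 0, "dx": 0, "dy": 0, "dz": -0.04, "jaw": 0.045}, {"wx": 0, "wy": 0, "wz": 0, "dx": -0.01, "dy": -0.04, "dz": 0, "jaw": 0.045}, {"wx": 0, "wy": 0, "wz": 0, "dx": -0.01, "dy": -0.04, "dz": 0, "jaw": 0.045}, {"wx": 0, "wy": 0, "wz": 0, "dx": -0.01, "dy": -0.04, "dz": 0, "jaw": 0.045}, {"wx": 0, "wy": 0, "wz": 0, "dx": -0.01, "dy": -0.04, "dz": 0, "jaw": 0.045}, {"wx": 0, "wy": 0, "wz": 0, "dx": 0, "dy": 0, "dz": 0, "jaw": 0.045}, {"wx": 0, "wy": 0, "wz": 0, "dx": 0, "dy": 0, "dz": 0, "jaw": 0.045}]}}

```text
t: 33.1
eef_pos: [0.3834, -0.0452, 0.19]
eef_rot: [3.14, 0.0, 1.384]
force: [0.4, -1.1, 0.5]
gripper_width: 0.523
grip_force: 0.0
```

Run:
```python
from h import *
np.set_printoptions(precision=4,suppress=True)
s=status.state(); print(s["t"],s["eef_pos"],s["force"])
f=cams.grab_frame("scene");P,u,v=cloud(f);I=f["img"][v,u].astype(int)
for r in range(137,143):
    m=(v==r)&(u>203)&(u<221)&(np.hypot(P[:,0]-.58,P[:,1]-.1287)<.03)
    if m.any(): print(r,m.sum(),P[m].mean(0))
m=(abs(P[:,0]-.55)<.06)&(abs(P[:,1]+.02)<.06)&(P[:,2]>.062)&(P[:,2]<.08)&(I.max(1)<60)
Q=P[m]; print(len(Q),Q.mean(0),cv2.minAreaRect(Q[:,:2].astype(np.float32)*1000))
print(cv2.fitLine(Q[:,:2].astype(np.float32),cv2.DIST_HUBER,0,.01,.01).ravel())
cv2.imwrite("pics/s11.png",cv2.cvtColor(cv2.resize(f["img"][120:280,180:345],None,fx=3.6,fy=3.6,interpolation=3),cv2.COLOR_RGB2BGR))
```

```text
33.1 [ 0.3834 -0.0452  0.19  ] [ 0.3646 -1.0648  0.5179]
139 1 [0.5821 0.1282 0.1507]
140 1 [0.5833 0.1258 0.1482]
141 2 [0.5814 0.1258 0.146 ]
142 3 [0.5858 0.125  0.1424]
61 [ 0.5395 -0.0357  0.0699] ((540.6782836914062, -33.12163543701172), (44.979000091552734, 10.842228889465332), 80.01045989990234)
[ 0.1793  0.9838  0.5395 -0.0357]
```

View pics/s11.png

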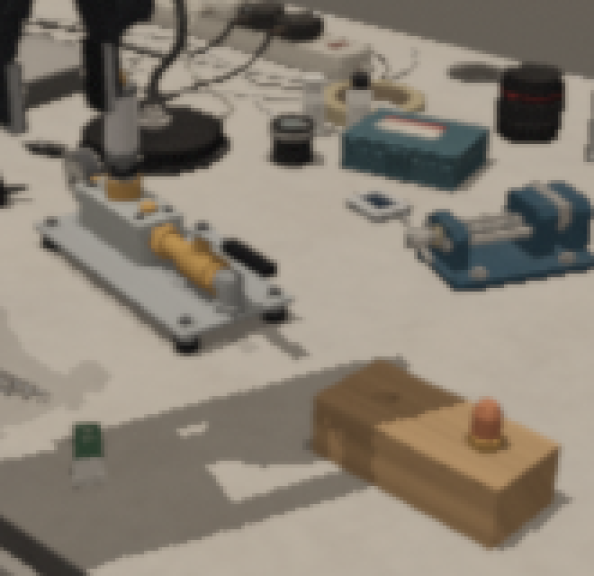

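The lever (crop ≈(248,257)) now lies along the pipe at its stop, the tube is upright in the port, and the silencer is still in the stand (≈(487,425)). The robot is touching nothing, so I hand in.

```bash
python3 -c "
from cell import bot
print(bot.job_done())"
```

```text
the job is handed in; nothing more can be done
None
```

The filter tube is bottomed in the port, the valve lever is against its open stop along the pipe, and the silencer is still in the stand; I handed the job in at about 33 s, and no verdict came back.

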